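Hook out the sample carton and stack its tea boxes

ROBOT

A 6-joint arm with a two-finger parallel gripper is mounted at the origin on the work surface. World frame = base frame: x ahead of the robot, y to its left, z up, the work surface at z = 0. Lengths are in m, angles in rad, forces in N, time in s.
With the tool pointing down it reaches from about 0.35 to 0.85 m from the base axis. Payload 8.1 kg.
Tool frame: the origin (TCP) lies midway between the tips of the shut fingers; the grasp point (between the pads) lies tcp_to_grasp behind it (tcp_to_grasp is the distance from the TCP to the grasp point, in m); z points along the fingers, x is the direction in which the jaws open and shut, and the axes are right-handed (so a half turn about z gives the same grasp; the last joint's range is limited). The gripper opens to 85 mm and grips with 20 to 120 N. Pads are 22 mm wide; open, the fingers measure 114 mm over their backs; the gripper's body (76 mm by 85 mm) begins 54 mm behind the grasp point. The pads swing forward as they close: fully open they stand 13 mm farther back than shut.
Start: joints at [1.024, 0.13, 1.488, -0, 1.523, -0.085], TCP at [0.267, 0.537, 0.231] pointing down, gripper open.
Joint ranges: [-2.96, 2.96], [-0.89, 2.26], [0.02, 2.5], [-1.34, 4.48], [0, 2.73], [-2.66, 2.66]. Speed limits (rad/s): [2.39, 2.39, 2.79, 3.14, 3.14, 3.14].

INTERFACE

Orientations are given as a unit quaternion [w, x, y, z].
In Python, from cell import * gives the robot as it stands.
- The arm moves only by the shell command python3 -m inch 'ROWS' [FORCE]. ROWS is JSON, a list of rows, each an object with "slide": the shift along the tool's x, y, z in mm, a list of three; "rot": the turn, a rotation vector about the tool's x, y, z in rad, a list of three; "gripper": the opening, from 0 (shut) to 1 (fully open). A call has 1 to 12 rows; each row shifts and turns the commanded pose from where the row before left it, along the tool's axes as they then stand; what a row does not reach is not made up. A row lasts 1/8 s, in which the tool goes at most 62.5 mm and 10.7 degrees, less where a joint would pass 70% of its speed; a pose out of reach is approached as far as the arm can. A call with a gripper value outside its range is refused whole. The fingers move at their own pace and stop on an object; FORCE is the grip in N (left out, the last holds). Time passes only in rows, so rows that do not move let the fingers close. It gives the time, the measured TCP pose, the force and the opening at its end, in the units of the state.
- state(): the state, without advancing time (a new reading comes with each control period).
- grab_frame(name): name is "side" or "top" or "wrist"; returns (picture, depth): 400x640x3 uint8, blue, green, red; 400x640 float32, m along the optical axis (not along the pixel's ray), 0 where there is no reading.
- camera_info(name): a dict with "fov_y" (degrees; the focal length in pixels is half the picture's height over the tangent of half this angle, whatever the lens; pixels are square), "cx", "cy" (the principal point, pixels), "eye" and "attitude" of the camera in the world. Camera axes: x right, y down, z forward; pixel columns grow to the right and rows downward; lengths in m; the calibration is good to about 2 mm. The wrist camera is an equidistant fisheye: a pixel r from the principal point sees the ray r / f radians off the axis. A picture is of the moment at which its call begins: read the wrist's pose just before it. camera_info takes no time and is no camera call; for the wrist camera it gives the pose at the moment of the call.
- job_done(): hands the job in, once; it reports no verdict.
The state is a dict: "clock": time; "joints": joint angles; "qvel": joint speeds; "joint_torque": joint torques, N m; "position": TCP position; "tool_rot": TCP orientation; "force": force on the tool from outside, world axes, zero at the start; "ft_torque": the same for the moment, N m; "width": finger opening in m.
Only numpy, scipy, OpenCV 4.12 (cv2) and the standard library are available. Lean on these libraries where they do the work, as an engineer would, in place of code of your own. Each camera call takes 0.05 s, during which the arm holds its last target.

TASK

Fetch the tea samples for today's tasting: use the T-handled pull hook to draw the carton forward out of the deep shelf until the whole carton stands clear of it on the counter (never handle the carton directly while it is still in the shelf), and lay the hook back on its mat with its point down. Lift every green-lidded sample box out of the carton and build them, in any order, into one straight stack on the amber-lidded box where that box stands, each fully home with its base recesses locked over the lid lugs below. Keep the sample boxes upright all the time, and leave the cup, the bowl and the timer alone.

Things in the scene. Friction and masses are not known exactly. Their poses are not given: they have to be found in the camera images.
- shelf: Fixed oak shelf on the black counter, 360 mm deep (x), 290 wide (y), 205 high, slatted top, open front at x = -180, 246 wide between posts and 178 high; the counter is its floor, with 18 mm high guide rails 260 apart. Origin: centre of its footprint. x points from the front into its depth; things come out along -x, towards the robot's right.
- shelf_front (a point): Middle of the shelf's front edge, at counter height.
- carton: Open brown carton in the shelf, holding the boxes: 206 mm long (x), 206 wide (y), 62 high, walls and floor 4. Origin: centre of underside; front wall (white rim) at x = -103, x points away from it. It starts 70 to 120 mm behind the shelf front; clear of the shelf with its origin beyond -283 on the shelf's x. Up to 0.9 kg full; slides at 3 to 9 N. 30 mm of free floor behind the front wall.
- carton_lip (a point): Middle of the top edge of the carton's front wall (62 mm above the underside, 4 mm thick): the lip to hook.
- hook: T-handled pull hook, 0.15 kg: orange round cross bar (26 mm thick, 100 long, along y), orange flat-sided shank grip, then an 8 mm steel rod climbing to 50 mm height at x = 240, where it bends down into a point 46 long. It lies point down on cross bar and point. Origin: under the middle of the cross bar, on the plane it rests on; x from handle to point, z up. Centre of mass at x = 60.
- hook_grip (a point): Centre of the hook's shank grip (16 mm wide, 20 high, from x = 20 to 70 mm), at x = 45, z = 20 in the hook's frame; pinch it from above across the hook's y.
- hook_tip (a point): Lower end of the hook's point, at x = 240 mm, y = 0, z = 0 in the hook's frame.
- mat: Fixed grey rubber mat on the counter, 300 mm (x) by 130 (y), 3 thick: the hook's place. Origin: centre of its underside. The hook starts lying along its x.
- base_box: Amber-lidded white sample box standing loose on the counter, 0.35 kg, on which the stack is built. Same shape as box1. Origin: centre of its underside.
- box1: Green-lidded white box, shut: 48 mm (x) by 58 (y) by 44 to the lid's top, 0.1 kg. Two tapered lugs on the lid at x = +-12: 6 high, 16 wide at the root, 12 at the top; two recesses in the base, same places, 20 by 20, 7 deep. Locked, it stands 44 above the box below, 2 mm play, either way round. Origin: centre of underside. Starts in the carton, along its axes, 25 free beside its y faces.
- box2: As box1. Three to five of box1 to box6 are present.
- box3: As box1.
- box4: As box1.
- box5: As box1.
- box6: As box1.
- cup: White tasting cup, 72 mm across, 66 high; leave alone. Origin: centre of its underside.
- bowl: White tasting bowl, 104 mm across, 50 high; leave alone. Origin: centre of its underside.
- timer: Grey kitchen timer, 52 x 74 x 24 mm; leave alone. Origin: centre of its underside.
Not all that is in view belongs to the job. Leave any black or yellow look-alike of the box4 alone.

How it is judged:
On the way, in this order (a step that is already met when the one before it is completed fails the run):
1. the hook's point is behind the carton's front lip, below its top edge, while the carton is still in the shelf (x of hook_tip in the frame of carton between -0.102 and -0.053 m and z of hook_tip in the frame of carton below 0.05 m and x of carton in the frame of shelf above -0.15 m), for 0.1 s.
2. the whole carton has been drawn clear of the shelf (x of carton in the frame of shelf below -0.285 m and angle between carton's own z axis and vertical below 0.1 rad), for 0.2 s.
At the end, for the whole second after the job is handed in: All present green-lidded boxes upright, still and locked in one stack on the amber one (12 mm off axis, 0.2 rad, heights within 3 mm), which is within 30 mm of its start. Carton level, at most 5 mm under the shelf edge. Hook still, point down, its shank grip and point over the mat (x of carton in the frame of shelf below -0.278 m and angle between each of carton, base_box, box1, box2, box3, box4, box5, box6's own z axis and vertical below 0.06 rad and distance of base_box from where it was at the start of the episode below 0.03 m and horizontal distance between each of box1, box2, box3, box4, box5, box6 and base_box below 0.012 m and angle between the x axis of each of box1, box2, box3, box4, box5, box6 and the x axis of base_box, either way round below 0.2 rad and linear speed of each of box1, box2, box3, box4, box5, box6, hook below 0.02 m/s and (z of box1 in the frame of base_box between 0.041 and 0.047 m or z of box1 in the frame of base_box between 0.085 and 0.091 m or z of box1 in the frame of base_box between 0.129 and 0.135 m or z of box1 in the frame of base_box between 0.173 and 0.179 m or z of box1 in the frame of base_box between 0.217 and 0.223 m) and (z of box2 in the frame of base_box between 0.041 and 0.047 m or z of box2 in the frame of base_box between 0.085 and 0.091 m or z of box2 in the frame of base_box between 0.129 and 0.135 m or z of box2 in the frame of base_box between 0.173 and 0.179 m or z of box2 in the frame of base_box between 0.217 and 0.223 m) and (z of box3 in the frame of base_box between 0.041 and 0.047 m or z of box3 in the frame of base_box between 0.085 and 0.091 m or z of box3 in the frame of base_box between 0.129 and 0.135 m or z of box3 in the frame of base_box between 0.173 and 0.179 m or z of box3 in the frame of base_box between 0.217 and 0.223 m) and (z of box4 in the frame of base_box between 0.041 and 0.047 m or z of box4 in the frame of base_box between 0.085 and 0.091 m or z of box4 in the frame of base_box between 0.129 and 0.135 m or z of box4 in the frame of base_box between 0.173 and 0.179 m or z of box4 in the frame of base_box between 0.217 and 0.223 m) and (z of box5 in the frame of base_box between 0.041 and 0.047 m or z of box5 in the frame of base_box between 0.085 and 0.091 m or z of box5 in the frame of base_box between 0.129 and 0.135 m or z of box5 in the frame of base_box between 0.173 and 0.179 m or z of box5 in the frame of base_box between 0.217 and 0.223 m) and (z of box6 in the frame of base_box between 0.041 and 0.047 m or z of box6 in the frame of base_box between 0.085 and 0.091 m or z of box6 in the frame of base_box between 0.129 and 0.135 m or z of box6 in the frame of base_box between 0.173 and 0.179 m or z of box6 in the frame of base_box between 0.217 and 0.223 m) and x of hook_grip in the frame of mat between -0.15 and 0.15 m and y of hook_grip in the frame of mat between -0.065 and 0.065 m and x of hook_tip in the frame of mat between -0.15 and 0.15 m and y of hook_tip in the frame of mat between -0.065 and 0.065 m and angle between hook's own z axis and vertical below 0.15 rad and height (world z) of hook_tip below 0.012 m); the robot touches nothing.
It fails at once if the robot itself touches the carton (over 1 N) while it is still in the shelf (more than 25 mm under the edge) (x of carton in the frame of shelf above -0.258 m and contact force between any of the fingers, the arm and carton above 1 N).
It fails at once if a sample box is tipped by more than 0.5 rad (angle between any of box1, box2, box3, box4, box5, box6, base_box's own z axis and vertical above 0.5 rad).
It fails at once if the cup, the bowl or the timer is moved by more than 20 mm (distance of any of cup, bowl, timer from where it was at the start of the episode above 0.02 m).
Of box1, box2, box3, box4, box5, box6 only 3 to 5 are there at a start; the rules pass over those that are not, and their reading is None.
At some moment in a run one of hook, carton may be knocked a few centimetres aside while the robot is not near it.
It also fails if it takes over 210 s, if anything falls off the work surface, if the arm or the gripper's body presses on something with over 40 N, if the wrist force passes 120 N, or if a joint passes its speed limit or range.

## Working session

There is one attempt and no reset: what is moved stays moved. The work goes in short steps, Python scripts to look and compute and a shell command to move; the robot and the scene stay as the last step left them, time stands still between calls to the robot, and variables do not carry over. Pictures are saved under pics/ and viewed, and the job is handed in when it is done.

```bash
ls; mkdir -p pics
cat > h.py <<'E'
from cell import *
import numpy as np, cv2
from scipy.spatial.transform import Rotation as R
def rot(q): return R.from_quat([q[1],q[2],q[3],q[0]])
def snap(name,fn):
    ci=camera_info(name); im,d=grab_frame(name); cv2.imwrite('pics/'+fn+'.png',im); np.savez('pics/'+fn+'.npz',d=d,im=im,ci=np.array([ci],dtype=object)); return im,d,ci
def load(fn):
    z=np.load('pics/'+fn+'.npz',allow_pickle=True); return z['im'],z['d'],z['ci'][0]
def att(ci):
    a=np.array(ci['attitude'],float)
    return a if a.shape==(3,3) else rot(a).as_matrix()
def ray(ci,u,v,fish):
    f=200/np.tan(np.radians(ci['fov_y'])/2)
    x=(u-ci['cx']);y=(v-ci['cy'])
    if fish:
        r=np.hypot(x,y)+1e-9; t=r/f; k=np.tan(t)/r; x=x*k;y=y*k
    else: x=x/f;y=y/f
    return np.stack([x,y,np.ones_like(x)],-1)
def pts(fn,u,v,fish=None):
    im,d,ci=load(fn); u=np.asarray(u,float);v=np.asarray(v,float)
    if fish is None: fish='wrist' in fn
    p=ray(ci,u,v,fish)*d[v.astype(int),u.astype(int)][...,None]
    return p@att(ci).T+np.array(ci['eye'])
def ptz(fn,u,v,z,fish=None):
    im,d,ci=load(fn)
    if fish is None: fish='wrist' in fn
    r=ray(ci,np.asarray(u,float),np.asarray(v,float),fish)@att(ci).T; e=np.array(ci['eye'])
    return e+r*((z-e[2])/r[...,2])[...,None]
def grid(fn):
    v,u=np.mgrid[0:400,0:640]; return pts(fn,u,v)
def tcp():
    s=state(); return np.array(s['position']),rot(s['tool_rot']),s
E
python3 - <<'E'
from h import *
for n in ['side','top','wrist']:
    im,d,ci=snap(n,n+'0'); print(n,ci)
print(state())
E
```

```text
pics
side {'fov_y': 44.01221631478967, 'cx': 319.24861447040604, 'cy': 197.8429406344897, 'eye': array([0.05887005, 1.01470676, 1.14388304]), 'attitude': array([ 0.08767015, -0.22854596,  0.89747543, -0.366904  ])}
top {'fov_y': 52.91592385618314, 'cx': 329.0300153187111, 'cy': 196.2706812653844, 'eye': array([0.29859694, 0.09434964, 1.38903179]), 'attitude': array([-0.0592313 ,  0.70506202, -0.70381487,  0.06343366])}
wrist {'fov_y': 65.70646984690485, 'cx': 314.09552216144374, 'cy': 202.78695339700144, 'eye': array([0.20762403, 0.56788721, 0.37245134]), 'attitude': array([0.11779955, 0.84193127, 0.52152896, 0.07268107])}
{'clock': 0.15, 'joints': array([ 1.02357923e+00,  1.30980680e-01,  1.48899303e+00, -2.70452497e-05,
        1.52301997e+00, -8.53794176e-02]), 'qvel': array([ 0.00011748, -0.00294895, -0.00503021, -0.00069504, -0.00037985,
       -0.0009593 ]), 'joint_torque': array([ 1.93851197e-04, -5.70072734e+01, -5.01151693e+01, -1.90357387e-04,
        9.76204290e-03, -5.71046246e-05]), 'position': array([0.26711895, 0.53679885, 0.23050943]), 'tool_rot': array([ 3.28736945e-04,  8.50174138e-01,  5.26501134e-01, -6.18731977e-04]), 'force': array([0.34505083, 0.01477544, 0.09901345]), 'ft_torque': array([-0.00195312, -0.01815161, -0.0035855 ]), 'width': 0.08572771411191499}
```

View pics/side0.png

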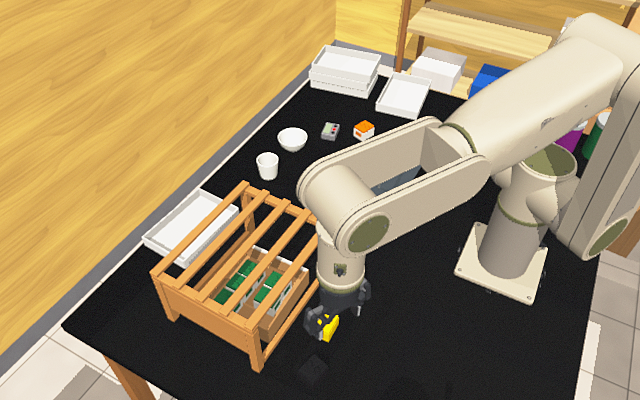

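View pics/top0.png

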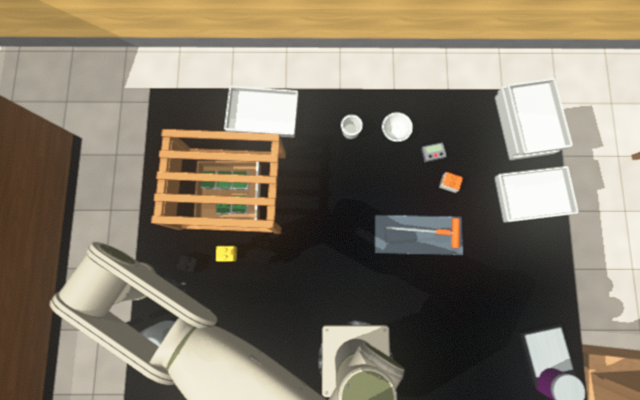

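View pics/wrist0.png

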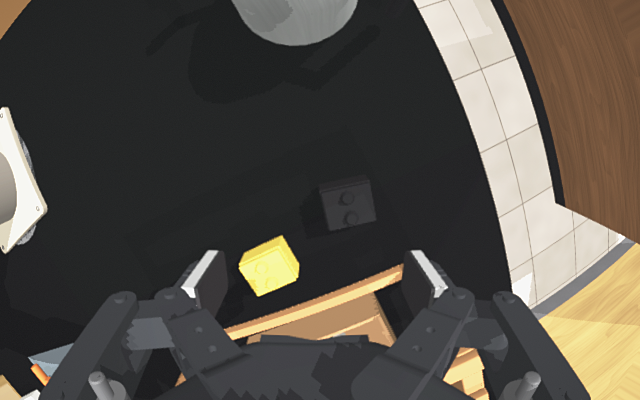

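Run:
```python
from h import *
im,d,ci=load('top0')
a=cv2.resize(im[120:240,145:305],None,fx=4.5,fy=4.5,interpolation=cv2.INTER_CUBIC)
b=cv2.resize(im[105:265,340:500],None,fx=3.7,fy=3.7,interpolation=cv2.INTER_CUBIC)
cv2.imwrite('pics/ca.png',a);cv2.imwrite('pics/cb.png',b)
G=grid('top0')
for n,(u,v) in dict(crossbar=(457,233),grip=(440,232),rod=(410,230),tip=(388,229),cup=(350,126),bowl=(397,127),timer=(433,152),amber=(451,182),matL=(380,240),lid1=(232,180),lid2=(235,210),ctr=(350,250),top=(273,230)).items(): print(n,G[v,u].round(3))
```

```text
crossbar [ 0.412 -0.348  0.028]
grip [ 0.415 -0.288  0.034]
rod [ 0.421 -0.185  0.043]
tip [ 0.427 -0.118  0.003]
cup [0.799 0.011 0.006]
bowl [ 0.795 -0.158  0.007]
timer [ 0.697 -0.28   0.024]
amber [ 0.585 -0.331  0.046]
matL [ 0.39 -0.09  0.  ]
lid1 [0.554 0.378 0.211]
lid2 [0.486 0.402 0.051]
ctr [0.355 0.014 0.001]
top [0.412 0.263 0.124]
```

View pics/ca.png

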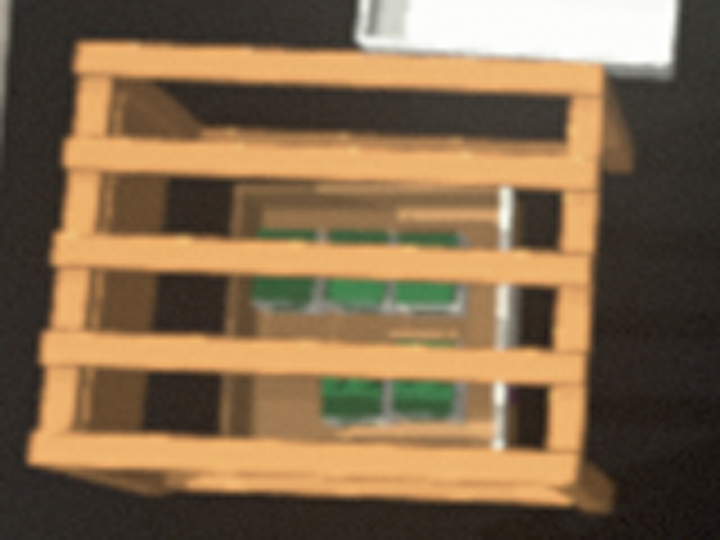

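View pics/cb.png

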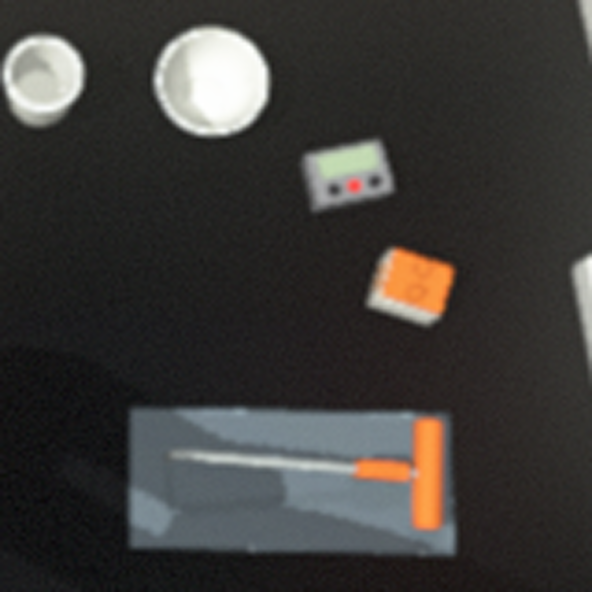

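Run:
```python
from h import *
G=grid('top0'); im=load('top0')[0].astype(int)
def rect(m):
    p=G[m][:,:2].astype(np.float32)*1000; (c,s,a)=cv2.minAreaRect(p); return len(p),np.round(cv2.boxPoints((c,s,a))).tolist(),np.round(c),np.round(s),round(a,1)
roi=np.zeros(G.shape[:2],bool); roi[115:245,140:300]=1
m=roi&(G[...,2]>0.198)&(G[...,2]<0.213)
print('shelf',rect(m))
b,g,r=im[...,0],im[...,1],im[...,2]
w=roi&(b>170)&(G[...,2]>0.05)&(G[...,2]<0.075)
w[:150]=0
print('lip',rect(w)); 
gr=roi&(g>r+25)&(g>b+15)
vv,uu=np.where(gr); print('green z',np.percentile(G[gr][:,2],[5,50,95]))
print('green',rect(gr&(G[...,2]<.08)))
org=(r>180)&(g<160)&(g>60)&(b<100)
roi2=np.zeros_like(roi); roi2[160:200,430:470]=1
a=roi2&org&(G[...,2]>.035); print('amber',rect(a))
roi3=np.zeros_like(roi); roi3[205:265,365:470]=1
bar=roi3&org; bar[:,:451]=0; print('bar',rect(bar),G[bar][:,2].mean())
gp=roi3&org; gp[:,450:]=0; print('grip',rect(gp),G[gp][:,2].mean())
rod=roi3&(G[...,2]>.02)&~org; rod[:,:385]|=0
print('rod',rect(rod))
vv,uu=np.where(rod); print(sorted(zip(uu,vv))[:6])
mat=roi3&(b>50); print('mat',rect(mat&(G[...,2]<.012)))
```

```text
shelf (4447, [[412.0, 252.0], [703.0, 240.0], [717.0, 601.0], [426.0, 613.0]], array([564., 427.]), array([361., 291.]), 87.8)
lip (35, [[455.0, 333.0], [455.0, 325.0], [650.0, 327.0], [650.0, 335.0]], array([552., 330.]), array([195.,   8.]), 0.8)
green z [0.04316658 0.04804306 0.05298405]
green (353, [[478.0, 516.0], [484.0, 368.0], [621.0, 374.0], [615.0, 521.0]], array([549., 445.]), array([138., 148.]), 2.4)
amber (201, [[247.0, 54.0], [583.0, -383.0], [635.0, -343.0], [299.0, 94.0]], array([ 441., -144.]), array([ 66., 551.]), 37.6)
bar (181, [[209.0, 60.0], [381.0, -392.0], [471.0, -357.0], [299.0, 94.0]], array([ 340., -149.]), array([ 96., 484.]), 20.9) 0.032201129128571364
grip (67, [[408.0, -320.0], [428.0, -321.0], [429.0, -277.0], [409.0, -276.0]], array([ 418., -299.]), array([44., 20.]), 89.1) 0.030756938297156245Traceback (most recent call last):
  File "<stdin>", line 21, in <module>
numpy._core._exceptions._UFuncOutputCastingError: Cannot cast ufunc 'bitwise_or' output from dtype('int64') to dtype('bool') with casting rule 'same_kind'
```

Run:
```python
from h import *
G=grid('top0'); im,d,_=load('top0'); im=im.astype(int)
b,g,r=im[...,0],im[...,1],im[...,2]
roi=np.zeros(G.shape[:2],bool); roi[155:230,248:264]=1
w=roi&(b>140)&(G[...,2]<0.08)&(d>0)
p=G[w]; print(len(p)); L=ptz('top0',*np.where(w)[::-1],0.062); 
k=np.polyfit(L[:,0],L[:,1],1); print('lip y at x=.55',np.polyval(k,.55),'slope',k[0], L[:,0].min(),L[:,0].max(), p[:,2].mean())
o=(G[...,2]>0)&(d>0)
# side walls outer edges from crop: use carton wall pts
def Z(u,v,z): return ptz('top0',u,v,z).round(3)
print('shelf ax (.039,.999)')
for u,v in [(145+507/4.5,120+188/4.5),(145+499/4.5,120+450/4.5),(145+240/4.5,120+188/4.5),(145+222/4.5,120+432/4.5)]: print(Z(u,v,.062))
org=(r>170)&(g<170)&(g>50)&(b<110)&(d>0)
for nm,(v0,v1,u0,u1) in dict(amber=(160,200,430,470),bar=(205,265,451,470),grip=(205,265,430,450)).items():
    m=np.zeros_like(org); m[v0:v1,u0:u1]=1; m&=org; q=G[m]; z=np.median(q[:,2])
    if nm=='amber': m&=G[...,2]>.038; q=G[m]; z=.045
    vv,uu=np.where(m); q2=ptz('top0',uu,vv,z)[:,:2].astype(np.float32)*1000
    c,s,a=cv2.minAreaRect(q2); print(nm,len(q2),z,np.round(c,1),np.round(s,1),round(a,1))
print('tip/rod', Z(340+172/3.7,105+456/3.7,.053), Z(340+300/3.7,105+463/3.7,.043),'bar c',Z(340+428/3.7,105+473/3.7,.029))
for u,v in [(130,408),(449,413),(455,553),(130,550)]: print('mat',Z(340+u/3.7,105+v/3.7,.003))
```

```text
113
lip y at x=.55 0.3317685334723471 slope 2.9248560648707816e-05 0.45435620675291233 0.6491837250472313 0.03846374737705291
shelf ax (.039,.999)
[0.65  0.329 0.062]
[0.451 0.329 0.062]
[0.649 0.531 0.062]
[0.464 0.533 0.062]
amber 199 0.045 [ 589.6 -336.8] [55.3 43.8] 71.0
bar 221 0.026298029404886236 [ 413.9 -341.4] [ 26.1 100.3] 83.7
grip 73 0.031761485279582224 [ 416.7 -297.6] [16.9 44.6] 0.1
tip/rod [ 0.425 -0.105  0.053] [ 0.42  -0.223  0.043] bar c [ 0.412 -0.343  0.029]
mat [ 0.475 -0.074  0.003]
mat [ 0.471 -0.374  0.003]
mat [ 0.341 -0.372  0.003]
mat [ 0.343 -0.072  0.003]
```

```bash
python3 -c "
from cell import *
print(tcp_to_grasp)"
python3 -m inch '[{"slide":[-10,0,-30]},{"slide":[-30,20,-30]},{"slide":[-45,34,0]},{"slide":[-45,34,0]},{"slide":[-45,34,0]},{"slide":[-45,34,0]},{"slide":[-45,34,0]},{"slide":[-45,34,0]},{"slide":[-45,34,0]},{"slide":[-45,34,0]},{"slide":[-45,34,0]},{"slide":[-45,34,0]}]'
python3 -m inch '[{"rot":[0,0,0.17]},{"rot":[0,0,0.17]},{"rot":[0,0,0.17]},{"rot":[0,0,0.17]},{"rot":[0,0,0.17]},{"rot":[0,0,0.17]},{"rot":[0,0,0.14]}]'
```

```text
0.0187validation failed for argument at $[0]...
validation failed for argument at $[0]...
```

```bash
python3 -m inch '[{"slide":[-10,0,-30],"rot":[0,0,0],"gripper":1},{"slide":[-30,20,-30],"rot":[0,0,0],"gripper":1},{"slide":[-45,34,0],"rot":[0,0,0],"gripper":1},{"slide":[-45,34,0],"rot":[0,0,0],"gripper":1},{"slide":[-45,34,0],"rot":[0,0,0],"gripper":1},{"slide":[-45,34,0],"rot":[0,0,0],"gripper":1},{"slide":[-45,34,0],"rot":[0,0,0],"gripper":1},{"slide":[-45,34,0],"rot":[0,0,0],"gripper":1},{"slide":[-45,34,0],"rot":[0,0,0],"gripper":1},{"slide":[-45,34,0],"rot":[0,0,0],"gripper":1},{"slide":[-45,34,0],"rot":[0,0,0],"gripper":1},{"slide":[-45,34,0],"rot":[0,0,0],"gripper":1}]'
python3 -m inch '[{"slide":[0,0,0],"rot":[0,0,0.17],"gripper":1},{"slide":[0,0,0],"rot":[0,0,0.17],"gripper":1},{"slide":[0,0,0],"rot":[0,0,0.17],"gripper":1},{"slide":[0,0,0],"rot":[0,0,0.17],"gripper":1},{"slide":[0,0,0],"rot":[0,0,0.17],"gripper":1},{"slide":[0,0,0],"rot":[0,0,0.17],"gripper":1},{"slide":[0,0,0],"rot":[0,0,0.14],"gripper":1}]'
cat >> h.py <<'E'
def plan(x,y,z,ang,half=True):
    """deg angle of tool x wanted; prints turn then tool-frame slide (mm) after the turn"""
    p,Rr,s=tcp(); M=Rr.as_matrix(); cur=np.degrees(np.arctan2(M[1,0],M[0,0]))
    t=(ang-cur+180)%360-180
    if half and abs(t)>90: t-=180*np.sign(t)
    a=np.radians(cur+t); d=(np.array([x,y,z])-p)*1000
    c,sn=np.cos(a),np.sin(a)
    print('tcp',p.round(4),'ang',round(cur,2),'tilt',np.degrees(np.arccos(-M[2,2])).round(2),'q6',s['joints'][5].round(2),'F',np.round(s['force'],1),'w',round(s['width'],4),'t',s['clock'])
    print('world d mm',d.round(1),'rotz tool',round(-np.radians(t),3),'slide after turn',np.round([d[0]*c+d[1]*sn, d[0]*sn-d[1]*c, -d[2]],1))
E
python3 - <<'E'
from h import *
plan(.4155,-.297,.2,-3.1)
snap('wrist','wrist1')
E
```

```text
clock: 1.65
position: [0.3712, -0.0638, 0.2913]
tool_rot: [0.0, 0.85, 0.526, 0.0]
force: [0.3, 1.5, -0.1]
width: 0.0853
clock: 2.52
position: [0.3711, -0.0619, 0.2911]
tool_rot: [-0.0, 1.0, -0.028, -0.0]
force: [-0.7, -0.3, 0.5]
width: 0.0858
tcp [ 0.3711 -0.0619  0.2911] ang -3.21 tilt 0.02 q6 -0.25 F [-0.7 -0.3  0.5] w 0.0858 t 2.525
world d mm [  44.4 -235.1  -91.1] rotz tool -0.002 slide after turn [ 57.  232.4  91.1]
```

View pics/wrist1.png

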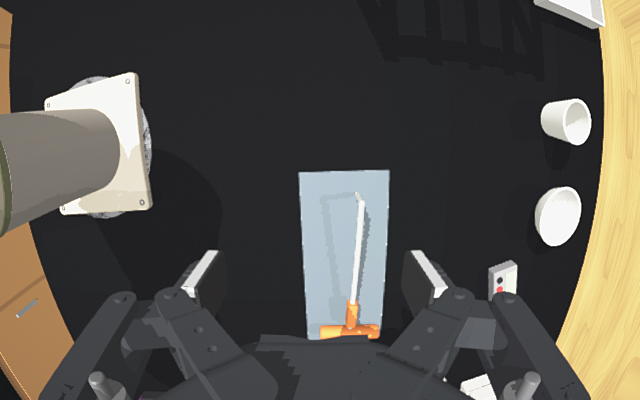

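```bash
python3 -m inch '[{"slide":[14,40,10],"rot":[0,0,0],"gripper":1},{"slide":[14,50,20],"rot":[0,0,0],"gripper":1},{"slide":[14,50,20],"rot":[0,0,0],"gripper":1},{"slide":[14,50,20],"rot":[0,0,0],"gripper":1},{"slide":[0,42,20],"rot":[0,0,0],"gripper":1},{"slide":[0,0,0],"rot":[0,0,0],"gripper":1}]'
python3 - <<'E'
from h import *
plan(.4155,-.297,.015,-3.1)
snap('wrist','wrist2')
E
```

```text
clock: 3.32
position: [0.4137, -0.2979, 0.1985]
tool_rot: [-0.001, 1.0, -0.026, -0.002]
force: [1.1, 0.5, -0.3]
width: 0.0852
tcp [ 0.4137 -0.2979  0.1985] ang -2.98 tilt 0.27 q6 -0.67 F [ 1.1  0.5 -0.3] w 0.0852 t 3.325
world d mm [   1.8    0.9 -183.5] rotz tool 0.002 slide after turn [  1.8  -1.  183.5]
```

View pics/wrist2.png

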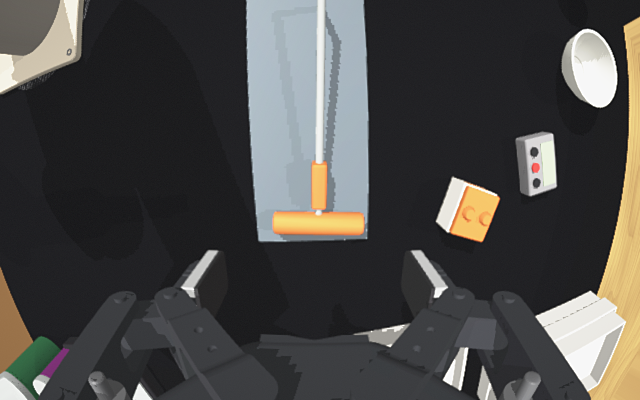

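Run:
```python
from h import *
for n,(u,v) in dict(g0=(319,166),g1=(319,187),g2=(319,206),barL=(278,223),barR=(358,223),rod=(320,80)).items(): print(n,pts('wrist2',u,v).round(4))
im,d,ci=load('wrist2');im=im.astype(int);G=grid('wrist2')
m=(im[...,2]>170)&(im[...,0]<110)&(d>0)
for nm,(v0,v1,u0,u1) in dict(grip=(160,209,305,332),bar=(210,240,265,370),amber=(170,245,435,505)).items():
    k=np.zeros_like(m);k[v0:v1,u0:u1]=1;k&=m;q=G[k]
    if nm=='amber': q=q[q[:,2]>.042]
    print(nm,np.median(q[:,2]),cv2.minAreaRect(q[:,:2].astype(np.float32)*1000))
```

```text
g0 [ 0.4219 -0.2769  0.0355]
g1 [ 0.4209 -0.2991  0.0321]
g2 [ 0.4199 -0.3197  0.0309]
barL [ 0.375  -0.3372  0.0283]
barR [ 0.4611 -0.3421  0.0268]
rod [ 0.427  -0.1925  0.0423]
grip 0.03213447401038694 ((421.09283447265625, -298.49371337890625), (49.11310577392578, 14.7716646194458), 86.96949005126953)
bar 0.02442875994511412 ((420.37548828125, -342.4141845703125), (28.845205307006836, 104.63115692138672), 82.42625427246094)
amber 0.04365051761295757 ((594.1339721679688, -335.791259765625), (54.600242614746094, 46.69927215576172), 71.42626190185547)
```

```bash
python3 -m inch '[{"slide":[5,-1,40],"rot":[0,0,0],"gripper":1},{"slide":[0,0,50],"rot":[0,0,0],"gripper":0.8},{"slide":[0,0,45],"rot":[0,0,0],"gripper":0.6},{"slide":[0,0,30],"rot":[0,0,0],"gripper":0.5},{"slide":[0,0,15],"rot":[0,0,0],"gripper":0.5},{"slide":[0,0,8],"rot":[0,0,0],"gripper":0.5},{"slide":[0,0,0],"rot":[0,0,0],"gripper":0.5},{"slide":[0,0,0],"rot":[0,0,0],"gripper":0.5}]' 100
python3 - <<'E'
from h import *
plan(.419,-.298,.010,-3.1)
E
```

```text
clock: 4.38
position: [0.4214, -0.2965, 0.0147]
tool_rot: [0.001, 1.0, -0.025, 0.001]
force: [-0.1, 0.5, -0.2]
width: 0.0425
tcp [ 0.4214 -0.2965  0.0147] ang -2.91 tilt 0.13 q6 -0.66 F [-0.1  0.5 -0.2] w 0.0425 t 4.375
world d mm [-2.4 -1.5 -4.7] rotz tool 0.003 slide after turn [-2.3  1.7  4.7]
```

```bash
python3 -m inch '[{"slide":[-1,1,4],"rot":[0,0,0.003],"gripper":0.5},{"slide":[0,0,0],"rot":[0,0,0],"gripper":0},{"slide":[0,0,0],"rot":[0,0,0],"gripper":0},{"slide":[0,0,0],"rot":[0,0,0],"gripper":0},{"slide":[0,0,0],"rot":[0,0,0],"gripper":0},{"slide":[0,0,0],"rot":[0,0,0],"gripper":0}]' 120
python3 - <<'E'
from h import *
plan(.419,-.298,.010,-3.1)
snap('wrist','wrist3')
E
```

```text
clock: 5.12
position: [0.4195, -0.2968, 0.0096]
tool_rot: [0.0, 1.0, -0.027, 0.0]
force: [-2.2, 0.6, 5.7]
width: 0.0136
tcp [ 0.4195 -0.2968  0.0096] ang -3.1 tilt 0.02 q6 -0.66 F [-2.2  0.6  5.7] w 0.0136 t 5.125
world d mm [-0.5 -1.2  0.4] rotz tool 0.0 slide after turn [-0.5  1.2 -0.4]
```

View pics/wrist3.png

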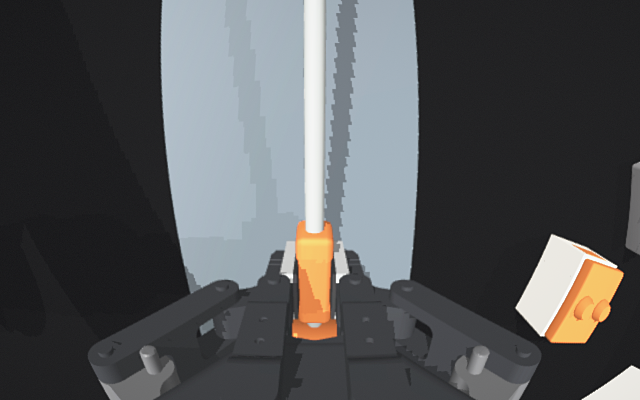

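```bash
python3 -m inch '[{"slide":[0,0,-10],"rot":[0,0,0],"gripper":0},{"slide":[0,0,-30],"rot":[0,0,0],"gripper":0},{"slide":[0,0,-40],"rot":[0,0,0],"gripper":0},{"slide":[9,-20,-30],"rot":[0,0,0],"gripper":0},{"slide":[20,-40,0],"rot":[0,0,0],"gripper":0},{"slide":[20,-50,0],"rot":[0,0,0],"gripper":0},{"slide":[20,-50,0],"rot":[0,0,0],"gripper":0},{"slide":[20,-50,0],"rot":[0,0,0],"gripper":0},{"slide":[20,-50,0],"rot":[0,0,0],"gripper":0},{"slide":[0,-43,0],"rot":[0,0,-0.015],"gripper":0},{"slide":[0,0,0],"rot":[0,0,0],"gripper":0},{"slide":[0,0,0],"rot":[0,0,0],"gripper":0}]' 120
python3 - <<'E'
from h import *
plan(.5445,.152,.092,-2.2)
for n in ['wrist','top','side']: snap(n,n+'4')
E
```

```text
clock: 6.68
position: [0.5444, -0.0002, 0.1193]
tool_rot: [0.0, 1.0, -0.019, -0.0]
force: [-0.5, -0.1, -1.2]
width: 0.0138
tcp [ 5.444e-01 -2.000e-04  1.193e-01] ang -2.2 tilt 0.03 q6 -0.06 F [-0.5 -0.1 -1.2] w 0.0138 t 6.675
world d mm [ 1.000e-01  1.522e+02 -2.730e+01] rotz tool 0.0 slide after turn [  -5.7 -152.1   27.3]
```

View pics/wrist4.png

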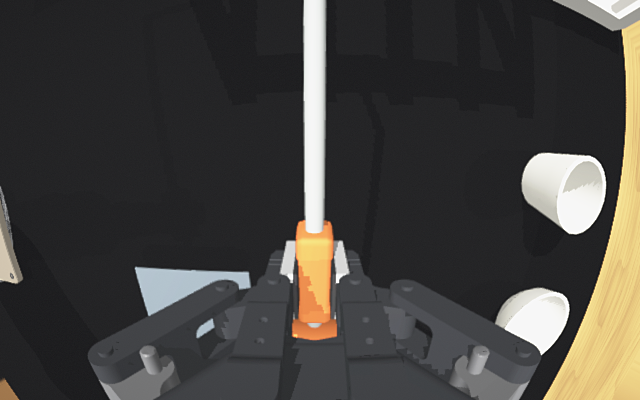

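View pics/side4.png

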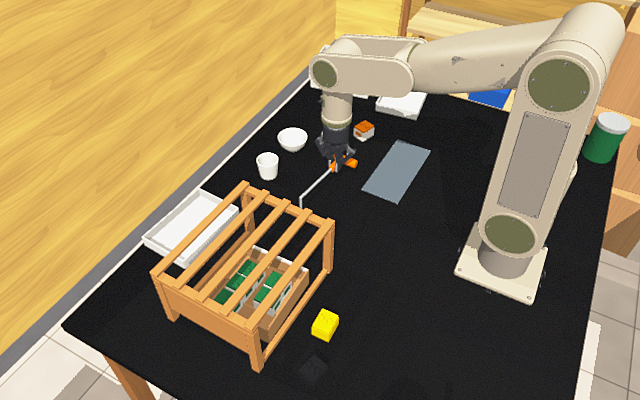

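View pics/top4.png

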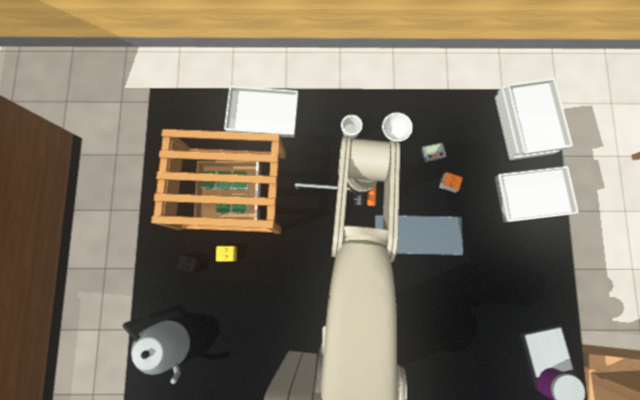

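Run:
```python
from h import *
im,d,ci=load('top4')
cv2.imwrite('pics/c4.png',cv2.resize(im[140:230,240:380],None,fx=5.5,fy=5.5,interpolation=cv2.INTER_CUBIC))
im,d,ci=load('side4')
cv2.imwrite('pics/c4s.png',cv2.resize(im[180:340,200:360],None,fx=3.7,fy=3.7,interpolation=cv2.INTER_CUBIC))
```

```text
(no output)
```

View pics/c4.png

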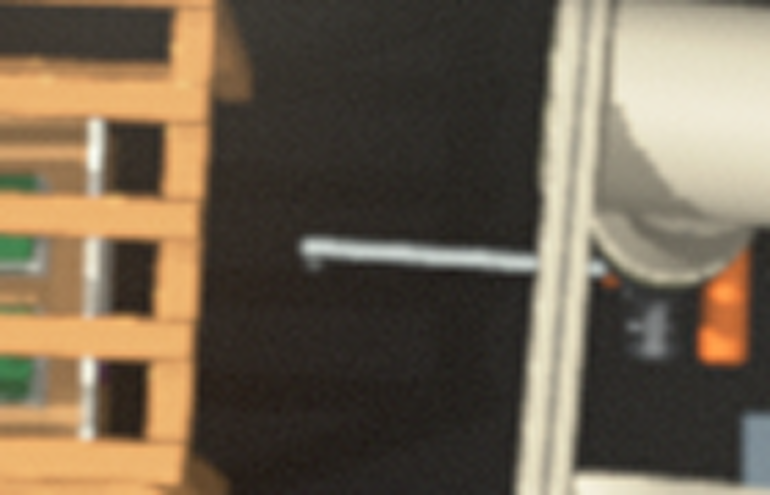

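View pics/c4s.png

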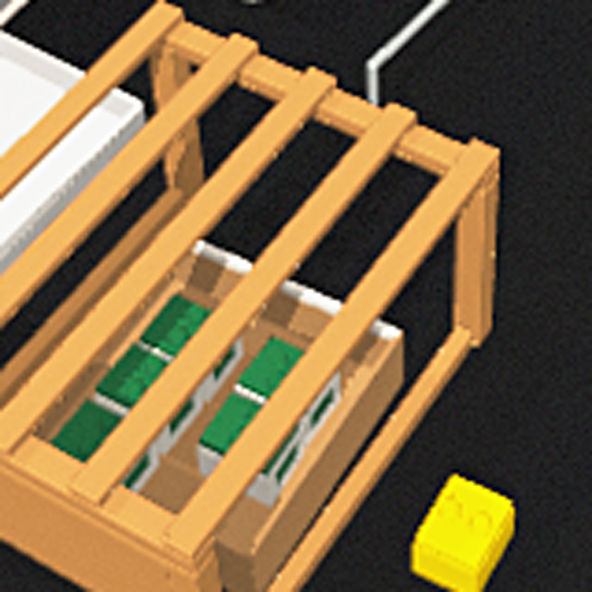

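Run:
```python
from h import *
for u,v in [(196,240),(403,329)]: print('side lip',ptz('side4',200+u/3.7,180+v/3.7,.062).round(3))
for u,v in [(97,120),(88,438)]: print('top lip',ptz('top4',240+u/5.5,140+v/5.5,.062).round(3))
print('bend top',ptz('top4',240+306/5.5,140+246/5.5,.162).round(3))
print('bend side',ptz('side4',200+373/3.7,180+64/3.7,.162).round(3), pts('side4',301,199).round(3))
```

```text
side lip [0.625 0.33  0.062]
side lip [0.448 0.327 0.062]
top lip [0.65  0.329 0.062]
top lip [0.452 0.329 0.062]
bend top [0.55  0.191 0.162]
bend side [0.551 0.189 0.162] [0.547 0.194 0.161]
```

```bash
python3 -m inch '[{"slide":[0,0,10],"rot":[0,0,0],"gripper":0},{"slide":[0,-10,17],"rot":[0,0,0],"gripper":0},{"slide":[-1,-20,0],"rot":[0,0,0],"gripper":0},{"slide":[-1,-30,0],"rot":[0,0,0],"gripper":0},{"slide":[-1,-30,0],"rot":[0,0,0],"gripper":0},{"slide":[-1,-25,0],"rot":[0,0,0],"gripper":0},{"slide":[-1,-20,0],"rot":[0,0,0],"gripper":0},{"slide":[-1,-13,0],"rot":[0,0,0],"gripper":0},{"slide":[0,0,0],"rot":[0,0,0],"gripper":0}]' 120
python3 - <<'E'
from h import *
plan(.5445,.150,.037,-2.2)
for n in ['wrist','top','side']: snap(n,n+'5')
im,d,ci=load('top5')
a=cv2.resize(im[140:230,240:380],None,fx=5.5,fy=5.5,interpolation=cv2.INTER_CUBIC)
im,d,ci=load('side5')
b=cv2.resize(im[180:340,200:360],None,fx=3.7,fy=3.7,interpolation=cv2.INTER_CUBIC)
cv2.imwrite('pics/c5t.png',a);cv2.imwrite('pics/c5s.png',b)
E
```

```text
clock: 7.95
position: [0.5442, 0.149, 0.0922]
tool_rot: [0.0, 1.0, -0.019, -0.0]
force: [-0.8, -0.3, -1.5]
width: 0.0135
tcp [0.5442 0.149  0.0922] ang -2.16 tilt 0.01 q6 0.21 F [-0.8 -0.3 -1.5] w 0.0135 t 7.95
world d mm [  0.3   1.  -55.2] rotz tool 0.001 slide after turn [ 0.3 -1.  55.2]
```

View pics/c5t.png

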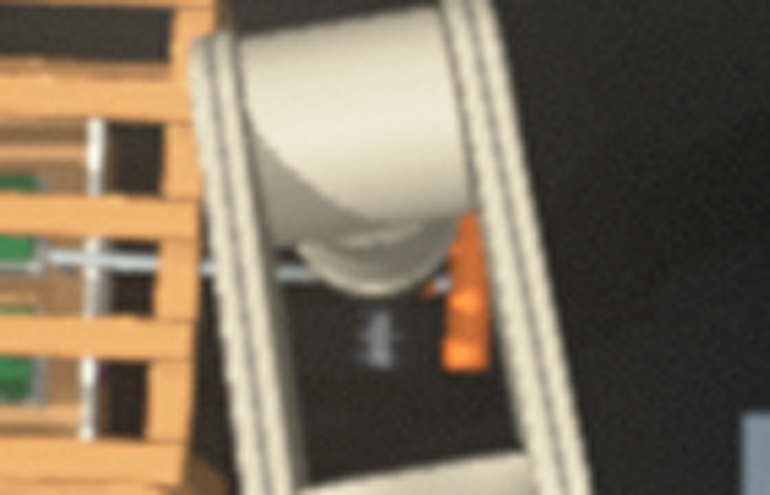

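View pics/c5s.png

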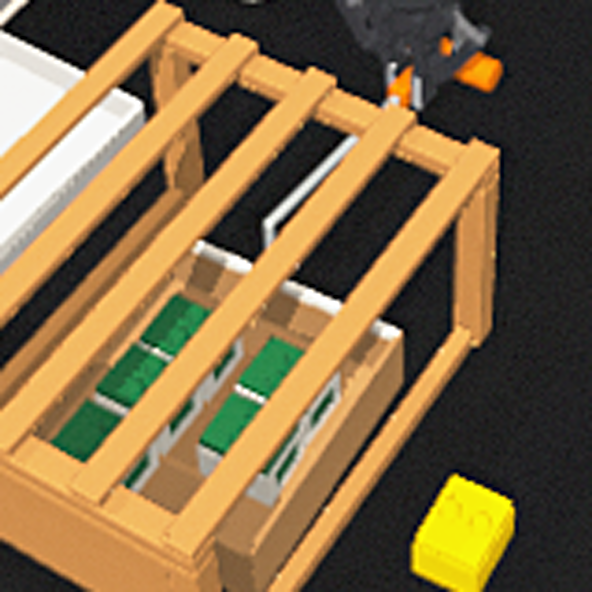

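View pics/wrist5.png

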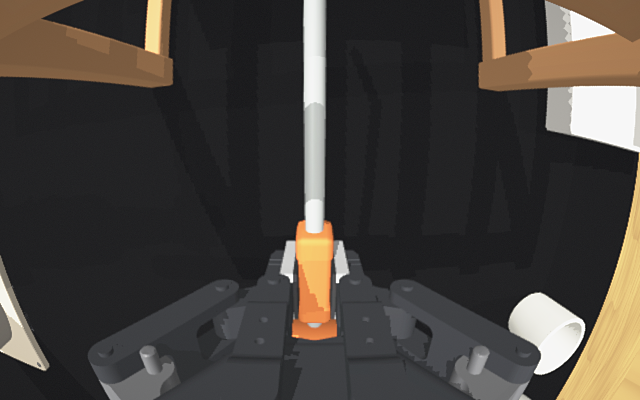

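Run:
```python
from h import *
print('bend top',ptz('top5',240+50/5.5,140+257/5.5,.135).round(3))
print('bend side',ptz('side5',200+268/3.7,180+220/3.7,.135).round(3))
# arm points lowest near shelf front in top/side depth
for fn in ['top5','side5']:
    G=grid(fn); d=load(fn)[1]
    m=(d>0)&(G[...,0]>.45)&(G[...,0]<.68)&(G[...,1]>.17)&(G[...,1]<.30)&(G[...,2]>.215)
    q=G[m]; print(fn,m.sum(), q[:,2].min() if len(q) else None, q[:,1].max() if len(q) else None)
    for lo in (.2,.21,.22,.23,.24,.25): 
        k=q[q[:,1]>lo]; print(lo,len(k),k[:,2].min().round(3) if len(k) else None)
```

```text
bend top [0.549 0.341 0.135]
bend side [0.552 0.337 0.135]
top5 835 0.28508040865905504 0.2153296012300977
0.2 145 0.476
0.21 26 0.482
0.22 0 None
0.23 0 None
0.24 0 None
0.25 0 None
side5 3122 0.2216354345918793 0.2218267959489526
0.2 1439 0.41
0.21 671 0.413
0.22 5 0.45
0.23 0 None
0.24 0 None
0.25 0 None
```

```bash
python3 -m inch '[{"slide":[0,-3,5],"rot":[0,0,0],"gripper":0},{"slide":[0,0,12],"rot":[0,0,0],"gripper":0},{"slide":[0,0,12],"rot":[0,0,0],"gripper":0},{"slide":[0,0,12],"rot":[0,0,0],"gripper":0},{"slide":[0,0,10],"rot":[0,0,0],"gripper":0},{"slide":[0,0,4],"rot":[0,0,0],"gripper":0},{"slide":[0,0,0],"rot":[0,0,0],"gripper":0},{"slide":[0,0,0],"rot":[0,0,0],"gripper":0}]' 120
python3 - <<'E'
from h import *
plan(.5445,.150,.037,-2.2)
for n in ['side']: snap(n,n+'6')
im,d,ci=load('side6')
b=cv2.resize(im[180:340,200:360],None,fx=3.7,fy=3.7,interpolation=cv2.INTER_CUBIC)
cv2.imwrite('pics/c6s.png',b)
E
```

```text
clock: 9.1
position: [0.5449, 0.1512, 0.0378]
tool_rot: [-0.0, 1.0, -0.019, 0.0]
force: [0.4, -0.5, -1.7]
width: 0.0135
tcp [0.5449 0.1512 0.0378] ang -2.23 tilt 0.05 q6 0.22 F [ 0.4 -0.5 -1.7] w 0.0135 t 9.1
world d mm [-0.4 -1.2 -0.8] rotz tool -0.001 slide after turn [-0.4  1.2  0.8]
```

View pics/c6s.png

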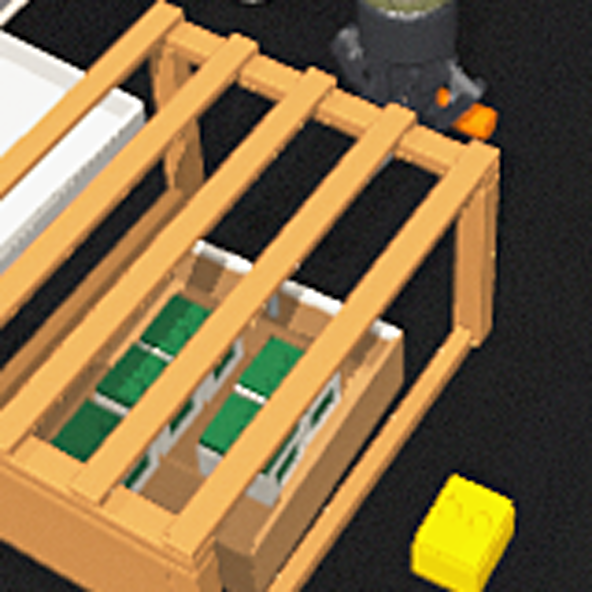

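```bash
python3 -m inch '[{"slide":[0,4,0],"rot":[0,0,0],"gripper":0},{"slide":[0,4,0],"rot":[0,0,0],"gripper":0},{"slide":[0,4,0],"rot":[0,0,0],"gripper":0},{"slide":[0,6,0],"rot":[0,0,0],"gripper":0},{"slide":[0,10,0],"rot":[0,0,0],"gripper":0},{"slide":[0,12,0],"rot":[0,0,0],"gripper":0},{"slide":[0,12,0],"rot":[0,0,0],"gripper":0},{"slide":[0,12,0],"rot":[0,0,0],"gripper":0},{"slide":[0,12,0],"rot":[0,0,0],"gripper":0},{"slide":[0,12,0],"rot":[0,0,0],"gripper":0},{"slide":[0,8,0],"rot":[0,0,0],"gripper":0},{"slide":[0,4,0],"rot":[0,0,0],"gripper":0}]' 120
python3 - <<'E'
from h import *
plan(.5445,.150,.037,-2.2)
for n in ['side','wrist']: snap(n,n+'7')
E
```

```text
clock: 10.65
position: [0.5405, 0.0507, 0.0373]
tool_rot: [-0.0, 1.0, -0.02, -0.0]
force: [1.2, 4.0, -0.6]
width: 0.0137
tcp [0.5405 0.0507 0.0373] ang -2.27 tilt 0.01 q6 0.04 F [ 1.2  4.  -0.6] w 0.0137 t 10.65
world d mm [ 4.  99.3 -0.3] rotz tool -0.001 slide after turn [  0.1 -99.4   0.3]
```

View pics/side7.png

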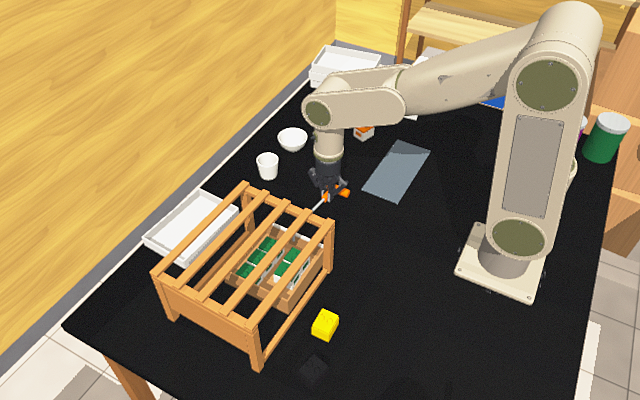

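View pics/wrist7.png

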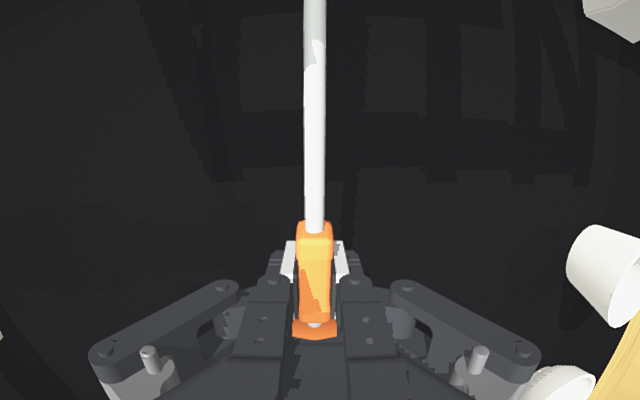

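```bash
python3 -m inch '[{"slide":[0,5,0],"rot":[0,0,0],"gripper":0},{"slide":[0,10,0],"rot":[0,0,0],"gripper":0},{"slide":[0,14,0],"rot":[0,0,0],"gripper":0},{"slide":[0,16,0],"rot":[0,0,0],"gripper":0},{"slide":[0,16,0],"rot":[0,0,0],"gripper":0},{"slide":[0,16,0],"rot":[0,0,0],"gripper":0},{"slide":[0,16,0],"rot":[0,0,0],"gripper":0},{"slide":[0,16,0],"rot":[0,0,0],"gripper":0},{"slide":[0,16,0],"rot":[0,0,0],"gripper":0},{"slide":[0,16,0],"rot":[0,0,0],"gripper":0},{"slide":[0,10,0],"rot":[0,0,0],"gripper":0},{"slide":[0,5,0],"rot":[0,0,0],"gripper":0}]' 120
python3 - <<'E'
from h import *
plan(.5445,.150,.037,-2.2)
for n in ['side','top']: snap(n,n+'8')
im,d,ci=load('top8')
cv2.imwrite('pics/c8t.png',cv2.resize(im[120:240,240:400],None,fx=4.5,fy=4.5,interpolation=cv2.INTER_CUBIC))
E
```

```text
clock: 12.25
position: [0.5344, -0.1053, 0.0373]
tool_rot: [-0.0, 1.0, -0.02, -0.0]
force: [0.5, 4.2, -1.4]
width: 0.0139
tcp [ 0.5344 -0.1053  0.0373] ang -2.27 tilt 0.01 q6 -0.25 F [ 0.5  4.2 -1.4] w 0.0139 t 12.25
world d mm [ 10.1 255.3  -0.3] rotz tool -0.001 slide after turn [   0.3 -255.5    0.3]
```

View pics/side8.png

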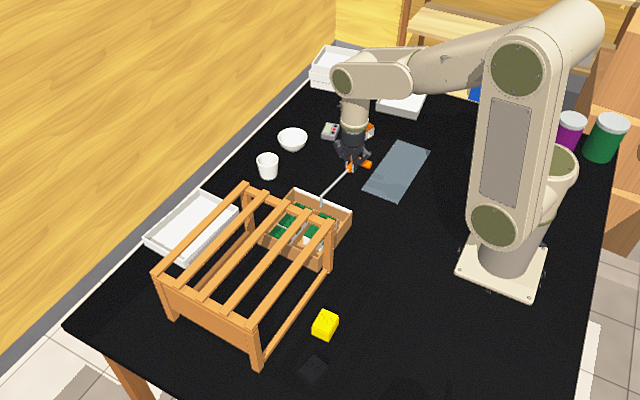

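View pics/c8t.png

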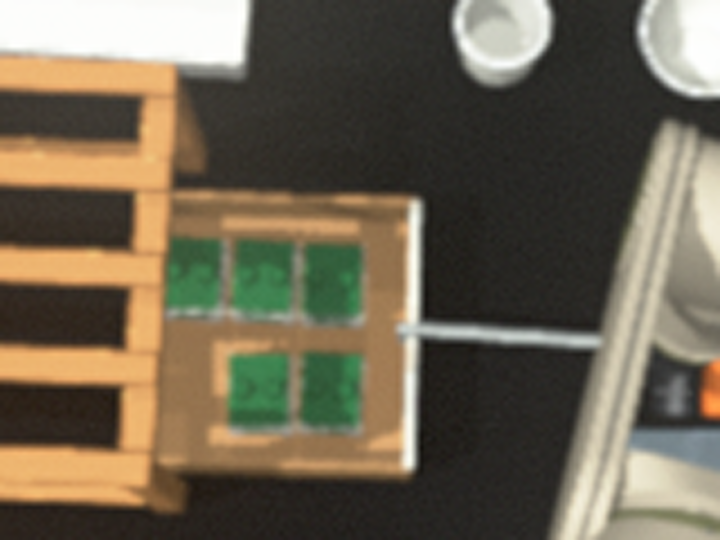

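```bash
python3 -m inch '[{"slide":[0,5,0],"rot":[0,0,0],"gripper":0},{"slide":[0,10,0],"rot":[0,0,0],"gripper":0},{"slide":[0,14,0],"rot":[0,0,0],"gripper":0},{"slide":[0,16,0],"rot":[0,0,0],"gripper":0},{"slide":[0,14,0],"rot":[0,0,0],"gripper":0},{"slide":[0,9,0],"rot":[0,0,0],"gripper":0},{"slide":[0,4,0],"rot":[0,0,0],"gripper":0},{"slide":[0,0,0],"rot":[0,0,0],"gripper":0},{"slide":[0,0,0],"rot":[0,0,0],"gripper":0}]' 120
python3 - <<'E'
from h import *
plan(.5445,.150,.037,-2.2)
for n in ['side','top']: snap(n,n+'9')
im,d,ci=load('top9')
cv2.imwrite('pics/c9t.png',cv2.resize(im[120:240,240:400],None,fx=4.5,fy=4.5,interpolation=cv2.INTER_CUBIC))
E
```

```text
clock: 13.48
position: [0.5318, -0.1768, 0.0375]
tool_rot: [0.0, 1.0, -0.019, 0.0]
force: [-0.4, -0.5, -2.2]
width: 0.0134
tcp [ 0.5318 -0.1768  0.0375] ang -2.22 tilt 0.04 q6 -0.37 F [-0.4 -0.5 -2.2] w 0.0134 t 13.475
world d mm [ 12.7 326.8  -0.5] rotz tool -0.0 slide after turn [ 1.000e-01 -3.271e+02  5.000e-01]
```

View pics/c9t.png

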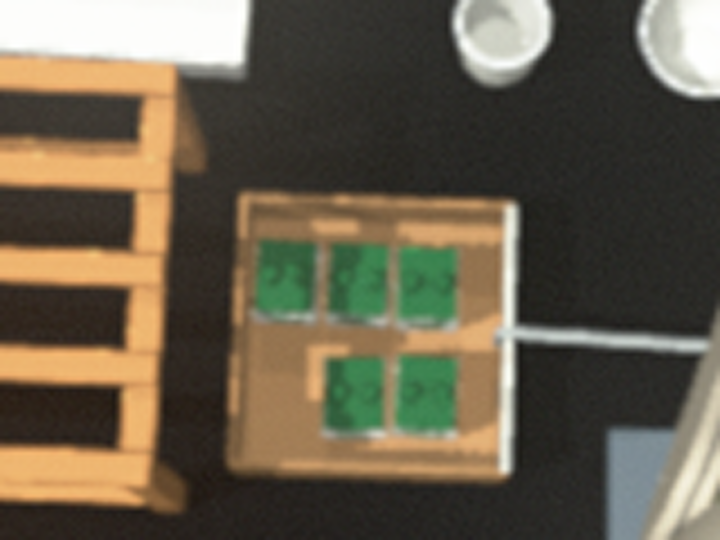

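```bash
python3 -m inch '[{"slide":[0,-5,0],"rot":[0,0,0],"gripper":0},{"slide":[0,0,-15],"rot":[0,0,0],"gripper":0},{"slide":[0,0,-25],"rot":[0,0,0],"gripper":0},{"slide":[0,0,-30],"rot":[0,0,0],"gripper":0},{"slide":[0,0,-25],"rot":[0,0,0],"gripper":0},{"slide":[-20,15,0],"rot":[0,0,0.015],"gripper":0},{"slide":[-30,35,0],"rot":[0,0,0],"gripper":0},{"slide":[-30,40,0],"rot":[0,0,0],"gripper":0},{"slide":[-20,35,0],"rot":[0,0,0],"gripper":0},{"slide":[-10,3,0],"rot":[0,0,0],"gripper":0},{"slide":[0,0,0],"rot":[0,0,0],"gripper":0}]' 120
python3 - <<'E'
from h import *
plan(.417,-.297,.0105,-3.1)
for n in ['wrist','top','side']: snap(n,n+'10')
E
```

```text
clock: 14.95
position: [0.4152, -0.2938, 0.133]
tool_rot: [0.0, 1.0, -0.028, 0.0]
force: [0.2, 0.5, -2.1]
width: 0.0136
tcp [ 0.4152 -0.2938  0.133 ] ang -3.16 tilt 0.04 q6 -0.66 F [ 0.2  0.5 -2.1] w 0.0136 t 14.95
world d mm [   1.8   -3.2 -122.5] rotz tool -0.001 slide after turn [  2.    3.1 122.5]
```

View pics/top10.png

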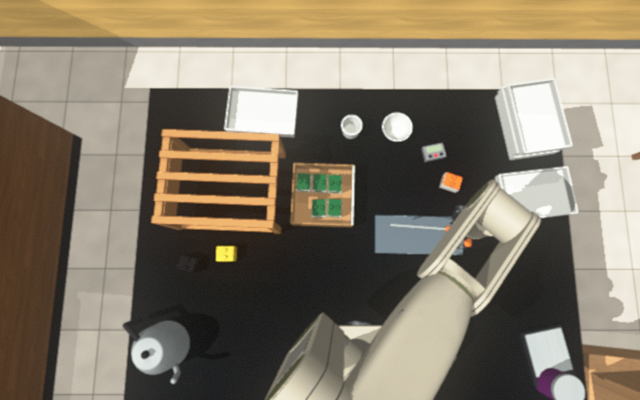

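View pics/wrist10.png

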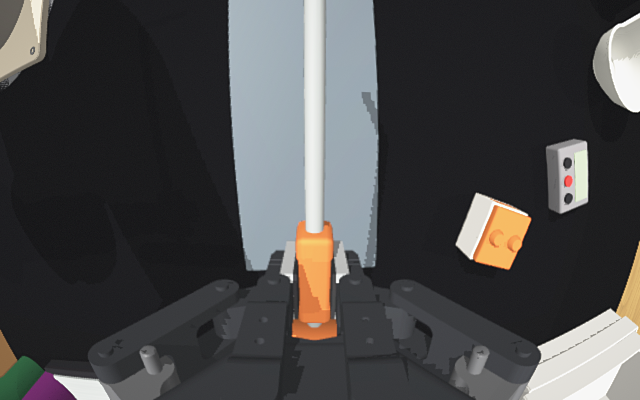

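```bash
python3 -m inch '[{"slide":[1,1,20],"rot":[0,0,0],"gripper":0},{"slide":[1,1,35],"rot":[0,0,0],"gripper":0},{"slide":[0,0,30],"rot":[0,0,0],"gripper":0},{"slide":[0,0,20],"rot":[0,0,0],"gripper":0},{"slide":[0,0,10],"rot":[0,0,0],"gripper":0},{"slide":[0,0,4],"rot":[0,0,0],"gripper":0},{"slide":[0,0,2],"rot":[0,0,0],"gripper":0},{"slide":[0,0,0],"rot":[0,0,0],"gripper":0},{"slide":[0,0,0],"rot":[0,0,0],"gripper":0}]' 120
python3 - <<'E'
from h import *
plan(.417,-.297,.0105,-3.1)
E
```

```text
clock: 16.23
position: [0.4176, -0.2963, 0.012]
tool_rot: [0.0, 1.0, -0.027, 0.0]
force: [0.3, 0.1, -1.4]
width: 0.0136
tcp [ 0.4176 -0.2963  0.012 ] ang -3.1 tilt 0.07 q6 -0.66 F [ 0.3  0.1 -1.4] w 0.0136 t 16.225
world d mm [-0.6 -0.7 -1.5] rotz tool 0.0 slide after turn [-0.6  0.7  1.5]
```

```bash
python3 -m inch '[{"slide":[0,0,1.5],"rot":[0,0,0],"gripper":0},{"slide":[0,0,0],"rot":[0,0,0],"gripper":0.3},{"slide":[0,0,0],"rot":[0,0,0],"gripper":0.6},{"slide":[0,0,0],"rot":[0,0,0],"gripper":0.7},{"slide":[0,0,-20],"rot":[0,0,0],"gripper":0.7},{"slide":[0,0,-50],"rot":[0,0,0],"gripper":0.8},{"slide":[0,0,-60],"rot":[0,0,0],"gripper":0.8},{"slide":[0,0,-60],"rot":[0,0,0],"gripper":0.8},{"slide":[0,-20,0],"rot":[0,0,0],"gripper":0.8},{"slide":[0,0,0],"rot":[0,0,0],"gripper":0.8}]' 120
python3 - <<'E'
from h import *
plan(.417,-.297,.0105,-3.1)
for n in ['wrist','top','side']: snap(n,n+'11')
im,d,ci=load('top11')
cv2.imwrite('pics/c11t.png',cv2.resize(im[120:240,240:400],None,fx=4.5,fy=4.5,interpolation=cv2.INTER_CUBIC))
E
```

```text
clock: 17.48
position: [0.4185, -0.2751, 0.1999]
tool_rot: [0.0, 1.0, -0.026, 0.0]
force: [-0.4, 0.1, -0.3]
width: 0.0685
tcp [ 0.4185 -0.2751  0.1999] ang -3.03 tilt 0.03 q6 -0.63 F [-0.4  0.1 -0.3] w 0.0685 t 17.475
world d mm [  -1.5  -21.9 -189.4] rotz tool 0.001 slide after turn [ -0.3  21.9 189.4]
```

View pics/wrist11.png

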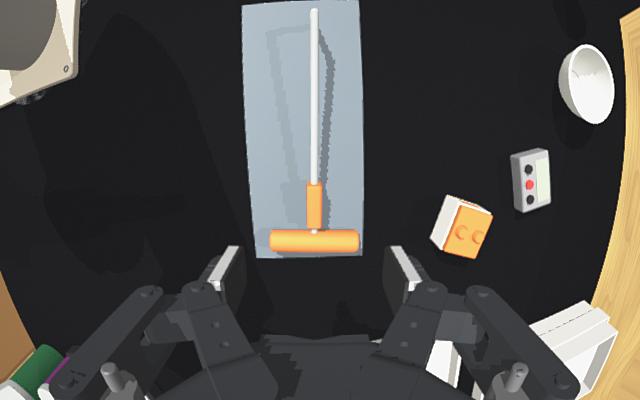

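View pics/c11t.png

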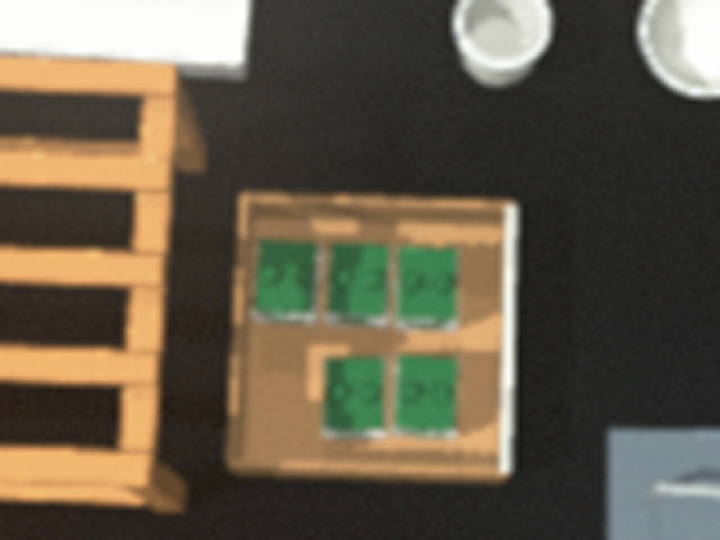

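```bash
python3 -m inch '[{"slide":[5,-20,-25],"rot":[0,0,0],"gripper":0.8},{"slide":[15,-45,-25],"rot":[0,0,0],"gripper":0.8},{"slide":[20,-50,0],"rot":[0,0,0],"gripper":0.8},{"slide":[20,-50,0],"rot":[0,0,0],"gripper":0.8},{"slide":[20,-50,0],"rot":[0,0,0],"gripper":0.8},{"slide":[20,-50,0],"rot":[0,0,0],"gripper":0.8},{"slide":[10,-46,0],"rot":[0,0,-0.05],"gripper":0.8},{"slide":[0,0,0],"rot":[0,0,0],"gripper":0.8},{"slide":[0,0,0],"rot":[0,0,0],"gripper":0.8}]' 80
python3 - <<'E'
from h import *
plan(.545,.03,.25,0)
snap('wrist','wrist12')
E
```

```text
clock: 18.75
position: [0.5445, 0.0282, 0.2484]
tool_rot: [0.0, 1.0, -0.002, -0.001]
force: [0.9, -0.5, 0.5]
width: 0.0683
tcp [0.5445 0.0282 0.2484] ang -0.23 tilt 0.14 q6 -0.04 F [ 0.9 -0.5  0.5] w 0.0683 t 18.75
world d mm [0.5 1.8 1.6] rotz tool -0.004 slide after turn [ 0.5 -1.8 -1.6]
```

View pics/wrist12.png

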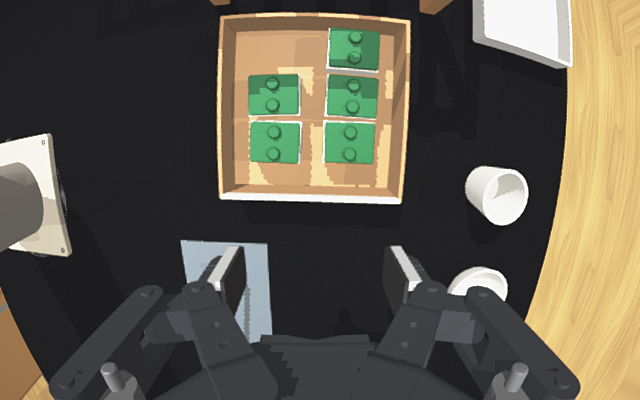

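```bash
cat >> h.py <<'E'
def lids(fn,z,roi=None,col='green',thr=30,amin=60):
    im,d,ci=load(fn); im=im.astype(int); b,g,r=im[...,0],im[...,1],im[...,2]
    m=((g>r+thr)&(g>b+15)) if col=='green' else ((r>150)&(g<185)&(b<110)&(r>g+50))
    if roi: k=np.zeros_like(m);k[roi[0]:roi[1],roi[2]:roi[3]]=1;m&=k
    n,L,S,C=cv2.connectedComponentsWithStats(cv2.morphologyEx(m.astype(np.uint8),cv2.MORPH_OPEN,np.ones((3,3))))
    for i in range(1,n):
        if S[i,4]<amin: continue
        vv,uu=np.where(L==i); q=ptz(fn,uu,vv,z)[:,:2].astype(np.float32)*1000
        c,s,a=cv2.minAreaRect(q)
        if s[0]<s[1]: s=s[::-1];a=a-90
        zz=pts(fn,uu,vv); 
        print(fn,'px',C[i].round(),'c',np.round(c,1),'size',np.round(s,1),'long axis deg',round((a+90)%180-90,1),'medz',np.median(zz[:,2]).round(4))
E
python3 - <<'E'
from h import *
lids('wrist12',.048); lids('top11',.048,roi=(150,235,280,370),thr=20,amin=30)
for u,v in [(220,203),(402,204),(410,20),(221,14)]: print(ptz('wrist12',u,v,.062).round(3))
E
```

```text
wrist12 px [354.  48.] c [591.1 176.1] size [54.4 45.2] long axis deg -3.2 medz 0.0478
wrist12 px [273.  94.] c [502.1 123.8] size [53.4 44. ] long axis deg -0.8 medz 0.0477
wrist12 px [352.  96.] c [589.  121.5] size [54.8 44.3] long axis deg -3.4 medz 0.0477
wrist12 px [274. 142.] c [502.4  70.5] size [54.7 44.7] long axis deg -3.0 medz 0.0476
wrist12 px [349. 142.] c [585.9  69.7] size [54.7 45.1] long axis deg -1.6 medz 0.0477
top11 px [303. 181.] c [584.9 175.3] size [52.5 40.9] long axis deg 0.6 medz 0.0483
top11 px [319. 182.] c [583.3 120.7] size [55.7 40.9] long axis deg 0.2 medz 0.0486
top11 px [334. 183.] c [580.8  68.3] size [57.4 42.5] long axis deg -5.3 medz 0.0481
top11 px [334. 207.] c [497.3  69.6] size [54.5 40.6] long axis deg 0.1 medz 0.0483
top11 px [318. 207.] c [495.5 123.6] size [51.1 40.4] long axis deg 0.1 medz 0.0482
[0.44  0.004 0.062]
[0.647 0.003 0.062]
[0.652 0.21  0.062]
[0.446 0.218 0.062]
```

Run:
```python
from h import *
plan(.586,.0695,.013,-2.4)
```

```text
tcp [0.5445 0.0277 0.2488] ang -0.29 tilt 0.1 q6 -0.04 F [0.6 0.  0.4] w 0.068 t 18.8
world d mm [  41.5   41.8 -235.8] rotz tool 0.037 slide after turn [ 39.7 -43.5 235.8]
```

```bash
python3 -m inch '[{"slide":[0,0,0],"rot":[0,0,0.037],"gripper":0.8},{"slide":[10,-10,20],"rot":[0,0,0],"gripper":0.8},{"slide":[15,-17,45],"rot":[0,0,0],"gripper":0.8},{"slide":[15,-17,45],"rot":[0,0,0],"gripper":0.8},{"slide":[0,0,30],"rot":[0,0,0],"gripper":0.8},{"slide":[0,0,10],"rot":[0,0,0],"gripper":0.8},{"slide":[0,0,0],"rot":[0,0,0],"gripper":0.8},{"slide":[0,0,0],"rot":[0,0,0],"gripper":0.8}]' 60
python3 - <<'E'
from h import *
plan(.586,.0695,.013,-2.4)
snap('wrist','wrist13')
lids('wrist13',.048)
E
```

```text
clock: 19.8
position: [0.588, 0.0706, 0.102]
tool_rot: [-0.0, 1.0, -0.021, 0.002]
force: [1.0, 0.4, 1.4]
width: 0.0679
tcp [0.588  0.0706 0.102 ] ang -2.41 tilt 0.18 q6 0.07 F [1.  0.4 1.4] w 0.0679 t 19.8
world d mm [ -2.   -1.1 -89. ] rotz tool -0.0 slide after turn [-2.   1.1 89. ]
wrist13 px [308.  62.] c [591.3 176.2] size [54.5 44.7] long axis deg -3.2 medz 0.0477
wrist13 px [308. 146.] c [589.2 121.6] size [54.8 44.6] long axis deg -3.4 medz 0.0476
wrist13 px [183. 151.] c [503.2 124.2] size [56.1 44.5] long axis deg -0.5 medz 0.0475
wrist13 px [228. 144.] c [537.3 125.9] size [23.  3.] long axis deg -89.7 medz 0.0261
wrist13 px [307. 221.] c [586.1  71. ] size [54.6 45.8] long axis deg -2.3 medz 0.0475
wrist13 px [193. 223.] c [503.6  71.5] size [56.  45.9] long axis deg -3.1 medz 0.0475
```

View pics/wrist13.png

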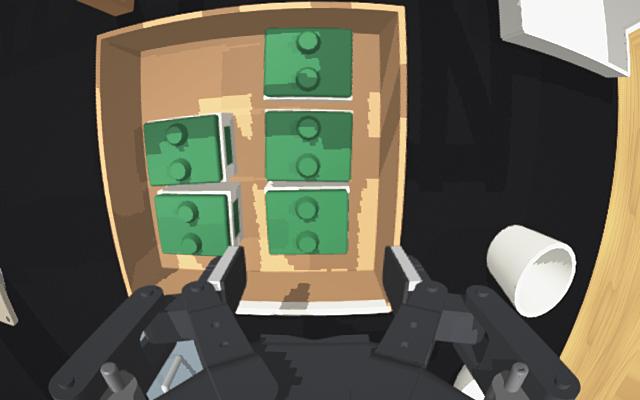

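```bash
python3 -m inch '[{"slide":[-2,0,25],"rot":[0,0,0],"gripper":0.8},{"slide":[0,0,30],"rot":[0,0,0],"gripper":0.8},{"slide":[0,0,20],"rot":[0,0,0],"gripper":0.8},{"slide":[0,0,10],"rot":[0,0,0],"gripper":0.8},{"slide":[0,0,4],"rot":[0,0,0],"gripper":0.8},{"slide":[0,0,0],"rot":[0,0,0],"gripper":0.8},{"slide":[0,0,0],"rot":[0,0,0],"gripper":0.4},{"slide":[0,0,0],"rot":[0,0,0],"gripper":0.4},{"slide":[0,0,0],"rot":[0,0,0],"gripper":0.4},{"slide":[0,0,0],"rot":[0,0,0],"gripper":0.4}]' 50
python3 - <<'E'
from h import *
plan(.586,.0695,.013,-2.4)
E
```

```text
clock: 21.1
position: [0.5871, 0.0711, 0.0135]
tool_rot: [-0.0, 1.0, -0.021, 0.002]
force: [-0.7, -0.1, 6.9]
width: 0.0571
tcp [0.5871 0.0711 0.0135] ang -2.35 tilt 0.26 q6 0.07 F [-0.7 -0.1  6.9] w 0.0571 t 21.1
world d mm [-1.1 -1.6 -0.5] rotz tool 0.001 slide after turn [-1.1  1.7  0.5]
```

```bash
python3 -m inch '[{"slide":[0,0,-8],"rot":[0,0,0],"gripper":0.4},{"slide":[0,0,-20],"rot":[0,0,0],"gripper":0.4},{"slide":[0,0,-40],"rot":[0,0,0],"gripper":0.4},{"slide":[0,0,-50],"rot":[0,0,0],"gripper":0.4},{"slide":[6,20,-40],"rot":[0,0,0],"gripper":0.4},{"slide":[10,50,-30],"rot":[0,0,0],"gripper":0.4},{"slide":[10,55,0],"rot":[0,0,0],"gripper":0.4},{"slide":[12,60,0],"rot":[0,0,0],"gripper":0.4},{"slide":[12,60,0],"rot":[0,0,0],"gripper":0.4},{"slide":[12,60,0],"rot":[0,0,0],"gripper":0.4},{"slide":[10,60,0],"rot":[0,0,0],"gripper":0.4},{"slide":[10,58,0],"rot":[0,0,0],"gripper":0.4}]' 50
python3 -m inch '[{"slide":[0,0,0],"rot":[0,0,-0.14],"gripper":0.4},{"slide":[0,0,0],"rot":[0,0,-0.18],"gripper":0.4},{"slide":[0,0,0],"rot":[0,0,-0.18],"gripper":0.4},{"slide":[0,0,0],"rot":[0,0,-0.18],"gripper":0.4},{"slide":[0,0,0],"rot":[0,0,-0.18],"gripper":0.4},{"slide":[0,0,0],"rot":[0,0,-0.18],"gripper":0.4},{"slide":[0,0,0],"rot":[0,0,-0.18],"gripper":0.4},{"slide":[0,0,0],"rot":[0,0,-0.068],"gripper":0.4},{"slide":[0,0,0],"rot":[0,0,0],"gripper":0.4},{"slide":[0,0,0],"rot":[0,0,0],"gripper":0.4}]' 50
python3 - <<'E'
from h import *
plan(.594,-.336,.06,71.4)
snap('wrist','wrist14')
lids('wrist14',.044,col='amber')
E
```

```text
clock: 22.6
position: [0.6493, -0.3571, 0.2007]
tool_rot: [0.0, 1.0, -0.021, 0.001]
force: [0.9, 0.2, -1.2]
width: 0.057
clock: 23.85
position: [0.6494, -0.355, 0.1997]
tool_rot: [0.0, 0.812, 0.583, 0.0]
force: [-0.0, -0.2, -1.9]
width: 0.0571
tcp [ 0.6494 -0.355   0.1997] ang 71.35 tilt 0.04 q6 -1.81 F [-0.  -0.2 -1.9] w 0.0571 t 23.85
world d mm [ -55.4   19.  -139.7] rotz tool -0.001 slide after turn [  0.3 -58.5 139.7]
wrist14 px [262.   8.] c [ 463.6 -343.7] size [23.8 21.6] long axis deg 83.4 medz 0.0263
wrist14 px [313. 126.] c [ 595.1 -336. ] size [56.3 43.6] long axis deg 71.4 medz 0.0436
wrist14 px [386. 197.] c [ 684.5 -288.7] size [10.7 10.5] long axis deg -15.3 medz 0.0263
```

View pics/wrist14.png

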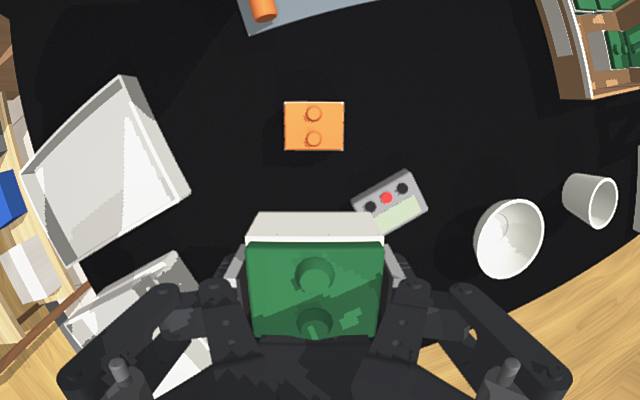

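```bash
cat >> h.py <<'E'
def held(fn,uvs,zl=.0345):
    im,d,ci=load(fn); p,Rr,s=tcp()
    for u,v in uvs:
        q=ptz(fn,u,v,p[2]+zl); print('tool frame',(Rr.inv().apply(q-p)*1000).round(1), 'depth',(Rr.inv().apply(pts(fn,u,v)-p)*1000).round(1))
E
python3 - <<'E'
from h import *
held('wrist14',[(248,242),(383,243),(316,243),(316,270),(316,212)])
E
```

```text
tool frame [-24.4 -20.5 -34.5] depth [-26.2 -17.2 -26.8]
tool frame [ 27.5 -20.1 -34.5] depth [ 30.  -15.7 -24.4]
tool frame [  1.7 -20.4 -34.5] depth [  1.7 -17.7 -28.4]
tool frame [  1.7  -8.7 -34.5] depth [  1.7 -12.  -40.6]
tool frame [  1.7 -32.7 -34.5] depth [  2.  -18.6   9.7]
```

Run:
```python
from h import *
p,Rr,s=tcp()
im,d,ci=load('wrist14')
cv2.imwrite('pics/c14.png',cv2.resize(im[200:360,220:410],None,fx=4,fy=4,interpolation=cv2.INTER_CUBIC))
for u,v,z in [(255,212,.0095),(380,212,.0095),(247,238,-.0345),(384,238,-.0345),(316,337,-.0345)]:
    q=ptz('wrist14',u,v,p[2]-z); print((Rr.inv().apply(q-p)*1000).round(1))
lids('wrist14',p[2]+.0345,roi=(200,360,220,410)); 
print((Rr.inv().apply(np.array([.5951,-.336,.044])-p)*1000).round(1))
```

```text
[-29.8 -18.6   9.5]
[ 35.4 -18.6   9.5]
[-24.7 -22.2 -34.5]
[ 27.7 -22.1 -34.5]
[  1.8  26.  -34.5]
wrist14 px [314. 288.] c [ 652.7 -355.1] size [54.8 47.9] long axis deg 71.3 medz 0.2336
[  0.6 -57.5 155.4]
```

View pics/c14.png

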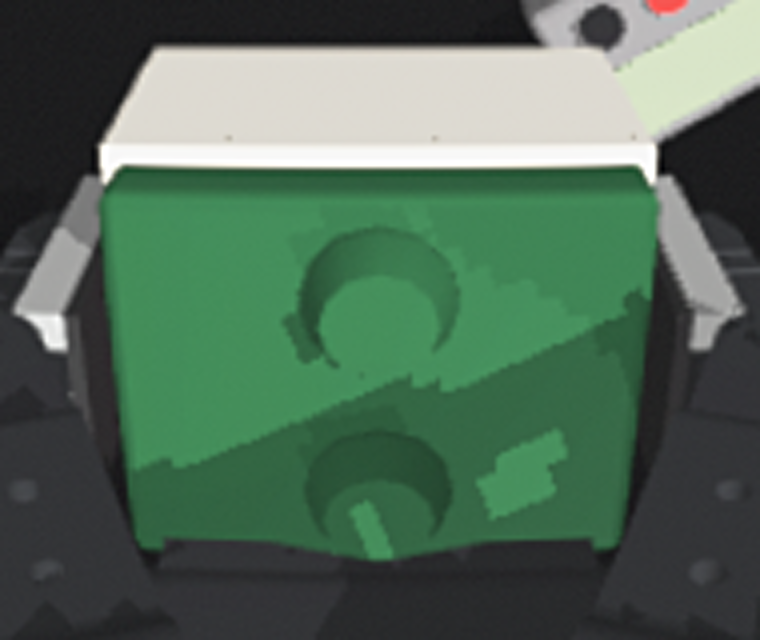

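Run:
```python
from h import *
p,Rr,s=tcp()
im,d,ci=load('wrist14')
def tf(u,v,zt): 
    q=ptz('wrist14',u,v,p[2]-zt/1000); return (Rr.inv().apply(q-p)*1000).round(1)
print('lug front',tf(220+378/4,200+327/4,-40.5),'rear',tf(220+376/4,200+538/4,-40.5),'frontroot',tf(220+380/4,200+300/4,-34.5))
print('bottom depth',p[2])
for v in range(210,246,3):
    q=pts('wrist14',316,v); print(v,(Rr.inv().apply(q-p)*1000).round(1),end=' ')
cv2.imwrite('pics/c14b.png',cv2.resize(im[90:160,270:360],None,fx=8,fy=8,interpolation=cv2.INTER_CUBIC))
```

```text
lug front [  1.1  -6.9 -40.5] rear [  0.9  19.4 -40.5] frontroot [  1.3  -6.5 -34.5]
bottom depth 0.19938863203479248
210 [  3.4  39.5 200.1] 213 [  2.  -18.8   7.5] 216 [  1.9 -18.8   2.7] 219 [  1.9 -18.6  -1.5] 222 [  1.9 -18.7  -6. ] 225 [  1.9 -18.4  -9.3] 228 [  1.8 -18.4 -13.1] 231 [  1.8 -18.5 -17.1] 234 [  1.8 -18.9 -21.6] 237 [  1.8 -18.1 -23.1] 240 [  1.8 -17.4 -24.4] 243 [  1.7 -17.7 -28.4]
```

View pics/c14b.png

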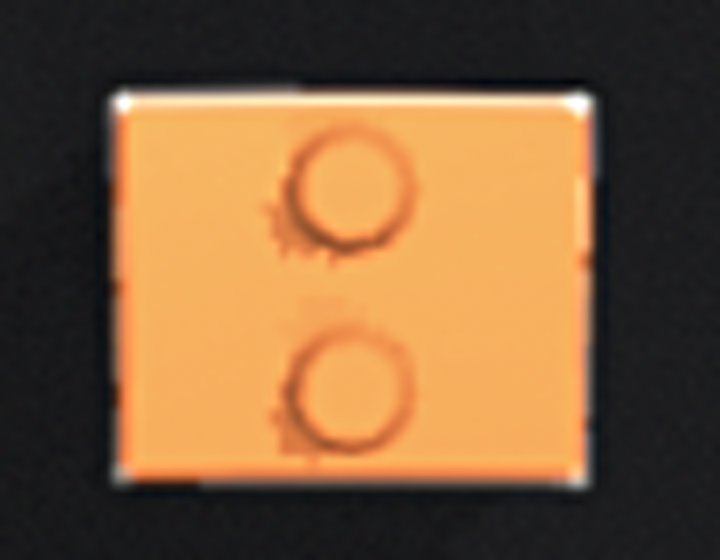

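Run:
```python
from h import *
p,Rr,s=tcp()
im,d,ci=load('wrist14')
for v in range(240,290,4):
    print(v,[ (Rr.inv().apply(pts('wrist14',u,v)-p)*1000).round(0).astype(int).tolist() for u in (226,230,234,238,242,246)])
cv2.imwrite('pics/c14c.png',cv2.resize(im[230:310,215:265],None,fx=8,fy=7,interpolation=cv2.INTER_NEAREST))
```

```text
240 [[-107, 79, 201], [-102, 78, 200], [-97, 78, 199], [-92, 78, 200], [-87, 78, 200], [-28, -16, -23]]
244 [[-108, 84, 201], [-102, 83, 200], [-97, 83, 200], [-92, 84, 201], [-33, -9, -10], [-28, -15, -24]]
248 [[-108, 89, 199], [-103, 89, 199], [-98, 89, 201], [-92, 88, 199], [-32, -9, -14], [-26, -17, -33]]
252 [[-109, 95, 200], [-103, 94, 199], [-98, 94, 199], [-34, -8, -17], [-31, -8, -18], [-25, -16, -35]]
256 [[-41, -4, -14], [-39, -4, -14], [-34, -9, -23], [-33, -8, -22], [-31, -8, -22], [-26, -14, -34]]
260 [[-39, -5, -19], [-37, -5, -19], [-34, -8, -25], [-32, -8, -26], [-30, -9, -27], [-26, -13, -34]]
264 [[-38, -5, -23], [-34, -9, -31], [-32, -8, -30], [-30, -9, -31], [-29, -8, -30], [-26, -11, -35]]
268 [[-38, -4, -26], [-34, -8, -32], [-32, -8, -33], [-30, -8, -33], [-28, -8, -33], [-26, -9, -35]]
272 [[-34, -8, -37], [-32, -9, -37], [-31, -8, -36], [-29, -9, -37], [-28, -8, -36], [-27, -7, -34]]
276 [[-33, -9, -41], [-32, -8, -40], [-30, -8, -40], [-28, -8, -40], [-28, -7, -37], [-27, -4, -31]]
280 [[-32, -10, -45], [-31, -8, -42], [-30, -7, -40], [-28, -8, -42], [-27, -5, -38], [-27, -2, -32]]
284 [[-31, -10, -49], [-30, -9, -47], [-30, -6, -41], [-28, -6, -42], [-28, -3, -37], [-27, 0, -32]]
288 [[-31, -9, -50], [-29, -9, -50], [-30, -4, -43], [-28, -4, -41], [-28, -2, -38], [-28, 2, -33]]
```

View pics/c14c.png

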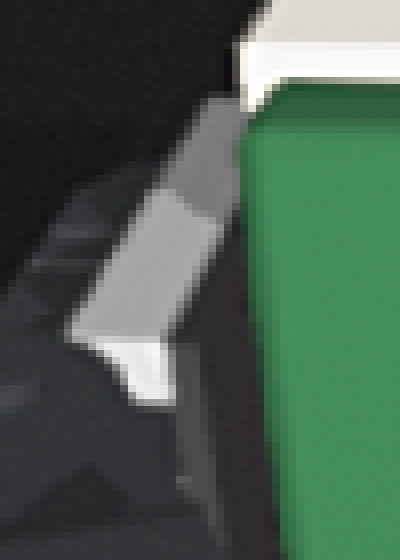

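```bash
python3 -m inch '[{"slide":[0,-15,10],"rot":[0,0,0],"gripper":0.4},{"slide":[0,-25,30],"rot":[0,0,0],"gripper":0.4},{"slide":[0.5,-20.5,40],"rot":[0,0,0],"gripper":0.4},{"slide":[0,0,30],"rot":[0,0,0],"gripper":0.4},{"slide":[0,0,15],"rot":[0,0,0],"gripper":0.4},{"slide":[0,0,6],"rot":[0,0,0],"gripper":0.4},{"slide":[0,0,0],"rot":[0,0,0],"gripper":0.4},{"slide":[0,0,0],"rot":[0,0,0],"gripper":0.4}]' 50
python3 - <<'E'
from h import *
plan(.5951,-.336,.0535,71.4)
for n in ['wrist','side','top']: snap(n,n+'15')
im=load('wrist15')[0]
cv2.imwrite('pics/c15.png',cv2.resize(im[130:320,220:410],None,fx=3.1,fy=3.1,interpolation=cv2.INTER_CUBIC))
im=load('side15')[0]
cv2.imwrite('pics/c15s.png',cv2.resize(im[90:190,310:440],None,fx=6,fy=6,interpolation=cv2.INTER_CUBIC))
E
```

```text
clock: 24.9
position: [0.5932, -0.3359, 0.0695]
tool_rot: [0.001, 0.812, 0.584, 0.0]
force: [-0.2, 0.3, -0.9]
width: 0.0567
tcp [ 0.5932 -0.3359  0.0695] ang 71.44 tilt 0.15 q6 -1.84 F [-0.2  0.3 -0.9] w 0.0567 t 24.9
world d mm [  1.9  -0.1 -16. ] rotz tool 0.001 slide after turn [ 0.5  1.9 16. ]
```

View pics/c15.png

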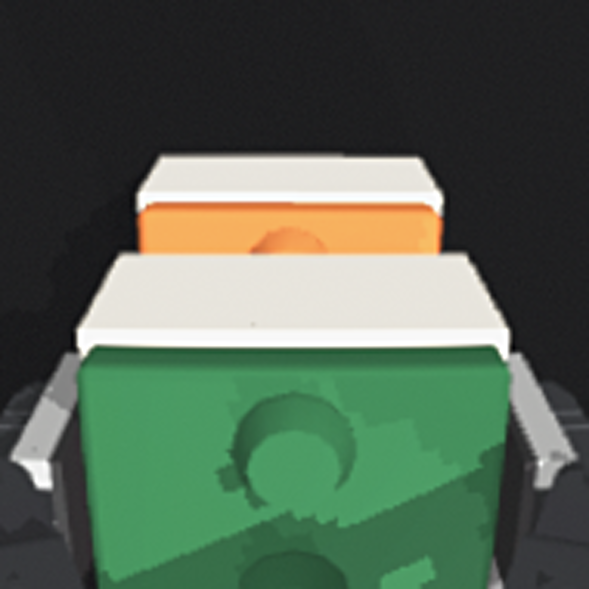

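View pics/c15s.png

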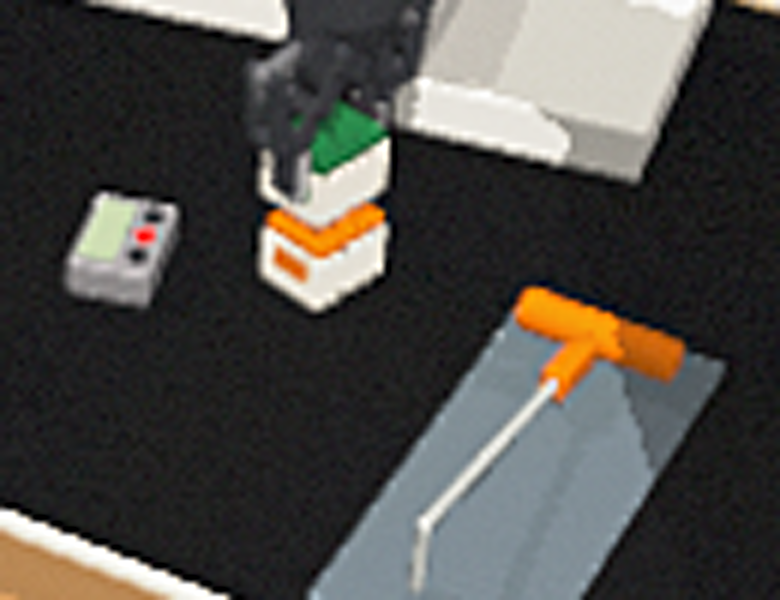

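```bash
cat >> h.py <<'E'
def face(fn,u0,u1,v0,v1):
    """median tool-frame y of depth points in window, plus z range"""
    p,Rr,s=tcp(); v,u=np.mgrid[v0:v1,u0:u1]
    q=(Rr.inv().apply(pts(fn,u,v).reshape(-1,3)-p)*1000); return np.median(q,0).round(2), q.std(0).round(2), q[:,2].min().round(1),q[:,2].max().round(1)
E
python3 - <<'E'
from h import *
f=lambda u:220+u/3.1
g=lambda v:130+v/3.1
print('held',face('wrist15',int(f(160)),int(f(430)),int(g(262)),int(g(322))))
print('amber',face('wrist15',int(f(175)),int(f(410)),int(g(163)),int(g(192))))
p,Rr,s=tcp()
def tf(u,v,zt): 
    q=ptz('wrist15',f(u),g(v),p[2]+zt/1000); return (Rr.inv().apply(q-p)*1000).round(1)
print('held lid-rim corners',tf(80,333,-9.5+41),tf(510,333,-9.5+41)); print('held bottom',tf(118,254,-9.5),tf(468,254,-9.5))
z=-p[2]*1000
print('amber bottom',tf(161,156,z),tf(419,156,z),'rim',tf(138,196,z+41),tf(443,196,z+41))
E
```

```text
held (array([  0.86, -18.25,  -7.98]), array([11.67,  3.37, 12.09]), np.float64(-142.6), np.float64(6.7))
amber (array([  0.77, -22.4 ,  50.25]), array([14.08,  3.77, 18.11]), np.float64(-142.6), np.float64(63.1))
held lid-rim corners [-26.  -20.6 -31.5] [ 28.6 -20.6 -31.5]
held bottom [-28.3 -18.1   9.5] [ 30.6 -18.1   9.5]
amber bottom [-28.6 -22.4  68.9] [ 29.8 -22.4  68.9] rim [-27.5 -23.5  27.9] [ 28.9 -23.5  27.9]
```

```bash
python3 -m inch '[{"slide":[0,-3.3,0],"rot":[0,0,0],"gripper":0.4},{"slide":[0,0,4],"rot":[0,0,0],"gripper":0.4},{"slide":[0,0,3],"rot":[0,0,0],"gripper":0.4},{"slide":[0,0,0],"rot":[0,0,0],"gripper":0.4},{"slide":[0,0,0],"rot":[0,0,0],"gripper":0.4}]' 50
python3 - <<'E'
from h import *
plan(.5951,-.336,.0535,71.4)
for n in ['wrist']: snap(n,n+'16')
im=load('wrist16')[0]
cv2.imwrite('pics/c16.png',cv2.resize(im[130:320,220:410],None,fx=3.1,fy=3.1,interpolation=cv2.INTER_CUBIC))
E
```

```text
clock: 25.68
position: [0.589, -0.3342, 0.0608]
tool_rot: [-0.0, 0.812, 0.584, -0.0]
force: [0.4, 0.3, -0.7]
width: 0.0572
tcp [ 0.589  -0.3342  0.0608] ang 71.45 tilt 0.0 q6 -1.84 F [ 0.4  0.3 -0.7] w 0.0572 t 25.675
world d mm [ 6.1 -1.8 -7.3] rotz tool 0.001 slide after turn [0.2 6.4 7.3]
```

View pics/c16.png

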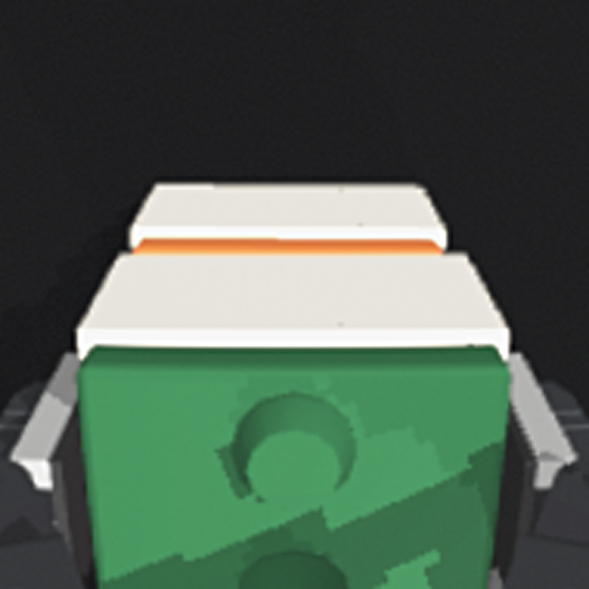

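Run:
```python
from h import *
im,d,ci=load('wrist16'); p,Rr,s=tcp()
for v in list(range(190,205,2))+list(range(213,240,3)):
    q=(Rr.inv().apply(pts('wrist16',np.arange(285,345),np.full(60,v))-p)*1000); print(v,np.median(q,0).round(1))
```

```text
190 [  1.4 -18.2  60.3]
192 [  1.4 -18.5  53.6]
194 [  1.3 -18.   50.2]
196 [  1.3 -18.4  43.9]
198 [  0.9 -18.7  38. ]
200 [  1.3 -18.2  35.1]
202 [  1.3 -18.5  29.8]
204 [  1.3 -18.   27.2]
213 [  0.9 -18.9   7.7]
216 [  0.9 -18.7   3.5]
219 [  1.2 -19.   -2. ]
222 [  1.2 -18.7  -5.6]
225 [  1.2 -18.9 -10.2]
228 [  1.2 -18.8 -13.6]
231 [  1.2 -18.6 -16.8]
234 [  1.2 -18.8 -21. ]
237 [  1.2 -18.7 -23.8]
```

```bash
python3 -m inch '[{"slide":[0,0.4,3],"rot":[0,0,0],"gripper":0.4},{"slide":[0,0,3],"rot":[0,0,0],"gripper":0.4},{"slide":[0,0,1.5],"rot":[0,0,0],"gripper":0.4},{"slide":[0,0,0],"rot":[0,0,0],"gripper":0.4},{"slide":[0,0,0],"rot":[0,0,0],"gripper":0.4}]' 50
python3 - <<'E'
from h import *
plan(.5951,-.336,.0535,71.4)
E
```

```text
clock: 26.35
position: [0.5894, -0.3343, 0.0536]
tool_rot: [0.0, 0.812, 0.584, 0.0]
force: [-1.3, 0.9, 3.2]
width: 0.0568
tcp [ 0.5894 -0.3343  0.0536] ang 71.45 tilt 0.01 q6 -1.84 F [-1.3  0.9  3.2] w 0.0568 t 26.35
world d mm [ 5.7 -1.7 -0.1] rotz tool 0.001 slide after turn [0.2 5.9 0.1]
```

```bash
python3 -m inch '[{"slide":[0,0,1],"rot":[0,0,0],"gripper":0.4},{"slide":[0,0,0],"rot":[0,0,0],"gripper":0.5},{"slide":[0,0,0],"rot":[0,0,0],"gripper":0.7},{"slide":[0,0,0],"rot":[0,0,0],"gripper":0.8},{"slide":[0,0,0],"rot":[0,0,0],"gripper":0.8},{"slide":[0,0,-15],"rot":[0,0,0],"gripper":0.8},{"slide":[0,0,-40],"rot":[0,0,0],"gripper":0.8},{"slide":[0,0,-50],"rot":[0,0,0],"gripper":0.8},{"slide":[0,0,-45],"rot":[0,0,0],"gripper":0.8},{"slide":[0,50,0],"rot":[0,0,0],"gripper":0.8},{"slide":[0,10,0],"rot":[0,0,0],"gripper":0.8},{"slide":[0,0,0],"rot":[0,0,0],"gripper":0.8}]' 50
python3 - <<'E'
from h import *
plan(.5951,-.336,.0535,71.4)
for n in ['wrist','side']: snap(n,n+'17')
lids('wrist17',.088)
im=load('side17')[0]
cv2.imwrite('pics/c17s.png',cv2.resize(im[90:190,310:440],None,fx=6,fy=6,interpolation=cv2.INTER_CUBIC))
E
```

```text
clock: 27.85
position: [0.6468, -0.3534, 0.2027]
tool_rot: [0.0, 0.812, 0.584, 0.0]
force: [-0.3, 0.7, 0.1]
width: 0.0683
tcp [ 0.6468 -0.3534  0.2027] ang 71.47 tilt 0.02 q6 -1.82 F [-0.3  0.7  0.1] w 0.0683 t 27.85
world d mm [ -51.7   17.4 -149.2] rotz tool 0.001 slide after turn [ 1.000e-01 -5.450e+01  1.492e+02]
wrist17 px [585.   6.] c [530.1  13.6] size [42.7 15.3] long axis deg -89.9 medz 0.0477
wrist17 px [610.   5.] c [528.3  88.2] size [95.6 15.1] long axis deg -88.2 medz 0.047
wrist17 px [624.  50.] c [588.9  90. ] size [107.6  52.8] long axis deg -86.4 medz 0.0479
wrist17 px [314. 131.] c [ 595.  -334.7] size [55.6 45.1] long axis deg 71.4 medz 0.0876
```

View pics/wrist17.png

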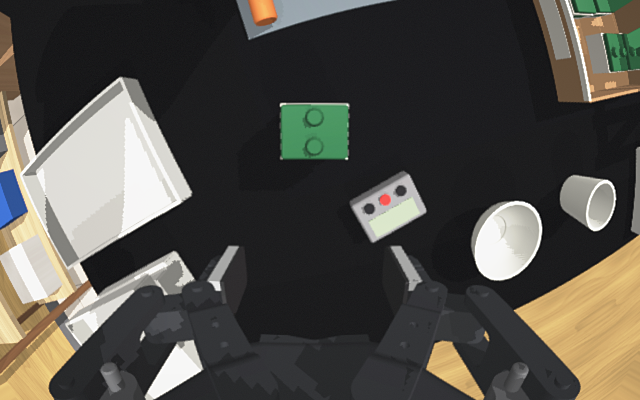

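View pics/c17s.png

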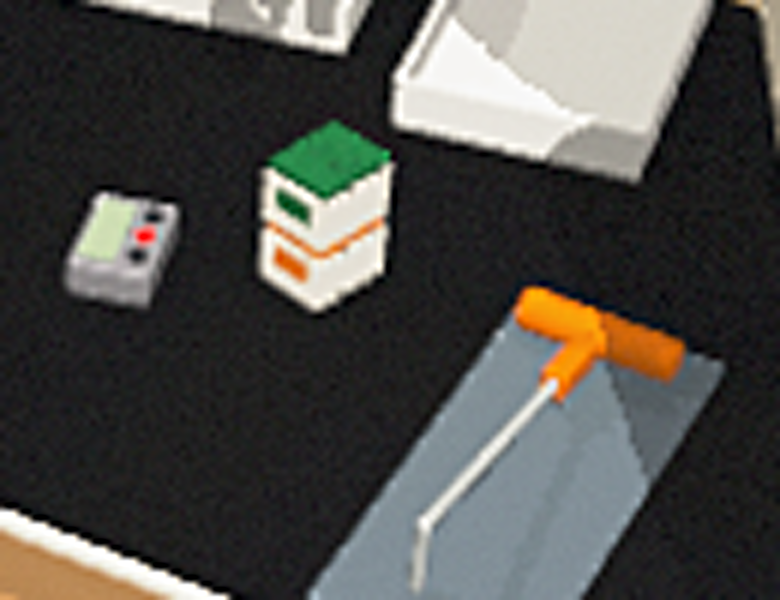

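```bash
python3 -m inch '[{"slide":[25,-20,-5],"rot":[0,0,0],"gripper":0.8},{"slide":[45,-34,0],"rot":[0,0,0],"gripper":0.8},{"slide":[47,-35,0],"rot":[0,0,0],"gripper":0.8},{"slide":[47,-35,0],"rot":[0,0,0],"gripper":0.8},{"slide":[47,-35,0],"rot":[0,0,0],"gripper":0.8},{"slide":[47,-35,0],"rot":[0,0,0],"gripper":0.8},{"slide":[45,-35,0],"rot":[0,0,0],"gripper":0.8},{"slide":[44,-35,0],"rot":[0,0,0],"gripper":0.8}]' 50
python3 -m inch '[{"slide":[0,0,10],"rot":[0,0,0.16],"gripper":0.8},{"slide":[0,0,15],"rot":[0,0,0.18],"gripper":0.8},{"slide":[0,0,15],"rot":[0,0,0.18],"gripper":0.8},{"slide":[0,0,15],"rot":[0,0,0.18],"gripper":0.8},{"slide":[0,0,15],"rot":[0,0,0.18],"gripper":0.8},{"slide":[0,0,10],"rot":[0,0,0.18],"gripper":0.8},{"slide":[0,0,5],"rot":[0,0,0.18],"gripper":0.8},{"slide":[0,0,0],"rot":[0,0,0.05],"gripper":0.8},{"slide":[0,0,0],"rot":[0,0,0],"gripper":0.8},{"slide":[0,0,0],"rot":[0,0,0],"gripper":0.8}]' 50
python3 - <<'E'
from h import *
snap('wrist','wrist18')
lids('wrist18',.048)
plan(.503,.070,.0135,-2.5)
E
```

```text
clock: 28.95
position: [0.505, 0.061, 0.208]
tool_rot: [0.0, 0.812, 0.584, 0.001]
force: [0.2, -0.2, 0.1]
width: 0.0685
clock: 30.2
position: [0.5063, 0.0595, 0.1228]
tool_rot: [0.0, 1.0, -0.021, 0.0]
force: [-0.2, -0.4, -0.3]
width: 0.0682
wrist18 px [419.  53.] c [590.6 176. ] size [55.1 45.3] long axis deg -3.1 medz 0.0477
wrist18 px [301. 125.] c [502.3 123.8] size [54.8 44.4] long axis deg -0.2 medz 0.0476
wrist18 px [418. 126.] c [588.6 121.6] size [55.7 44.6] long axis deg -3.2 medz 0.0477
wrist18 px [305. 198.] c [502.9  70.6] size [54.9 45.4] long axis deg -2.7 medz 0.0475
tcp [0.5063 0.0595 0.1227] ang -2.41 tilt 0.04 q6 0.06 F [-0.  -0.3 -0.2] w 0.0682 t 30.25
world d mm [  -3.3   10.5 -109.2] rotz tool 0.002 slide after turn [ -3.8 -10.3 109.2]
```

View pics/wrist18.png

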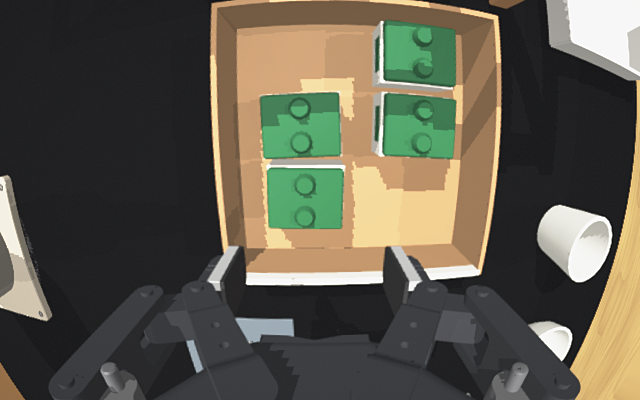

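```bash
python3 -m inch '[{"slide":[-4,-6,30],"rot":[0,0,0],"gripper":0.8},{"slide":[0,0,35],"rot":[0,0,0],"gripper":0.8},{"slide":[0,0,25],"rot":[0,0,0],"gripper":0.8},{"slide":[0,0,13],"rot":[0,0,0],"gripper":0.8},{"slide":[0,0,5.5],"rot":[0,0,0],"gripper":0.8},{"slide":[0,0,0],"rot":[0,0,0],"gripper":0.8},{"slide":[0,0,0],"rot":[0,0,0],"gripper":0.4},{"slide":[0,0,0],"rot":[0,0,0],"gripper":0.4},{"slide":[0,0,0],"rot":[0,0,0],"gripper":0.4},{"slide":[0,0,0],"rot":[0,0,0],"gripper":0.4}]' 50
python3 - <<'E'
from h import *
plan(.503,.0665,.0135,-2.5)
snap('wrist','wrist19')
E
```

```text
clock: 31.5
position: [0.5038, 0.0658, 0.0151]
tool_rot: [-0.0, 1.0, -0.021, 0.001]
force: [-0.6, 0.0, 6.6]
width: 0.0568
tcp [0.5038 0.0658 0.0151] ang -2.46 tilt 0.13 q6 0.07 F [-0.6  0.   6.6] w 0.0568 t 31.5
world d mm [-0.8  0.7 -1.6] rotz tool 0.001 slide after turn [-0.8 -0.7  1.6]
```

View pics/wrist19.png

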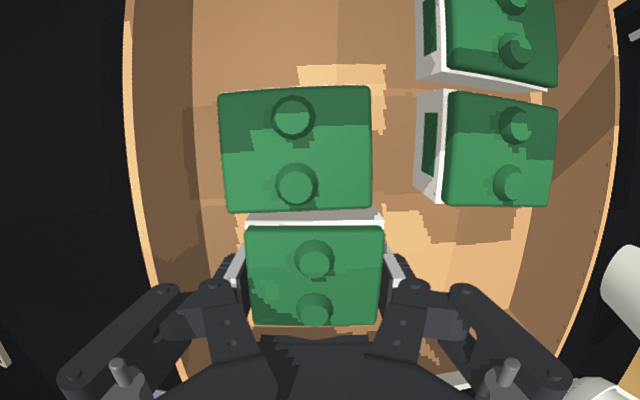

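```bash
python3 -m inch '[{"slide":[0,0,-8],"rot":[0,0,0],"gripper":0.4},{"slide":[0,0,-20],"rot":[0,0,0],"gripper":0.4},{"slide":[0,0,-45],"rot":[0,0,0],"gripper":0.4},{"slide":[0,0,-55],"rot":[0,0,0],"gripper":0.4},{"slide":[8,20,-50],"rot":[0,0,0],"gripper":0.4},{"slide":[20,50,-30],"rot":[0,0,0],"gripper":0.4},{"slide":[22,57,-17],"rot":[0,0,0],"gripper":0.4},{"slide":[24,58,0],"rot":[0,0,0],"gripper":0.4},{"slide":[24,58,0],"rot":[0,0,0],"gripper":0.4},{"slide":[24,58,0],"rot":[0,0,0],"gripper":0.4},{"slide":[22,58,0],"rot":[0,0,0],"gripper":0.4},{"slide":[20,55,0],"rot":[0,0,0],"gripper":0.4}]' 50
python3 -m inch '[{"slide":[0,0,0],"rot":[0,0,-0.14],"gripper":0.4},{"slide":[0,0,0],"rot":[0,0,-0.18],"gripper":0.4},{"slide":[0,0,0],"rot":[0,0,-0.18],"gripper":0.4},{"slide":[0,0,0],"rot":[0,0,-0.18],"gripper":0.4},{"slide":[0,0,0],"rot":[0,0,-0.18],"gripper":0.4},{"slide":[0,0,0],"rot":[0,0,-0.18],"gripper":0.4},{"slide":[0,0,0],"rot":[0,0,-0.18],"gripper":0.4},{"slide":[0,0,0],"rot":[0,0,-0.07],"gripper":0.4},{"slide":[0,0,0],"rot":[0,0,0],"gripper":0.4},{"slide":[0,0,0],"rot":[0,0,0],"gripper":0.4}]' 50
cat >> h.py <<'E'
def prof(fn,cols=(285,345),step=3):
    p,Rr,s=tcp(); out=[]
    for v in range(150,262,step):
        u=np.arange(*cols); q=np.median(Rr.inv().apply(pts(fn,u,np.full(len(u),v))-p)*1000,0)
        if abs(q[1])<35: out.append((v,q[1].round(1),q[2].round(0)))
    print(' '.join(f'{v}:{y}@{z:.0f}' for v,y,z in out))
def tfr(pt):
    p,Rr,s=tcp(); print('in tool',(Rr.inv().apply(np.array(pt)-p)*1000).round(1))
E
python3 - <<'E'
from h import *
plan(.5894,-.3343,.1,71.4)
snap('wrist','wrist20')
lids('wrist20',.088,roi=(50,205,200,420)); prof('wrist20')
E
```

```text
clock: 33.05
position: [0.6482, -0.3552, 0.2385]
tool_rot: [-0.0, 1.0, -0.022, -0.0]
force: [0.6, 0.1, -0.6]
width: 0.0572
clock: 34.3
position: [0.648, -0.3532, 0.2385]
tool_rot: [-0.0, 0.812, 0.583, -0.0]
force: [-0.2, -0.6, -1.0]
width: 0.0566
tcp [ 0.648  -0.3532  0.2385] ang 71.35 tilt 0.03 q6 -1.81 F [-0.2 -0.6 -1. ] w 0.0566 t 34.3
world d mm [ -58.6   18.9 -138.5] rotz tool -0.001 slide after turn [ -0.7 -61.5 138.5]
wrist20 px [313. 129.] c [ 595.2 -334.9] size [55.7 44.7] long axis deg 71.3 medz 0.0876
153:-22.2@239 156:-18.4@239 159:-14.7@239 162:-10.9@239 165:-7.1@239 168:-3.3@239 171:0.5@239 174:4.3@239 177:8.2@239 180:12.0@239 183:15.8@239 186:19.7@239 189:23.6@239 192:27.5@239 195:31.4@239 201:-25.3@7 204:-25.0@3 207:-25.3@-3 210:-25.1@-7 213:-25.4@-13 216:-25.2@-16 219:-25.5@-21 222:-24.6@-22 225:-24.4@-25 228:-24.3@-29 231:-24.0@-31 234:-23.1@-32 237:-22.1@-32 240:-20.9@-33 243:-19.8@-33 246:-18.8@-33 249:-17.8@-34 252:-17.4@-36 255:-16.6@-37 258:-15.6@-37 261:-14.3@-37
```

View pics/wrist20.png

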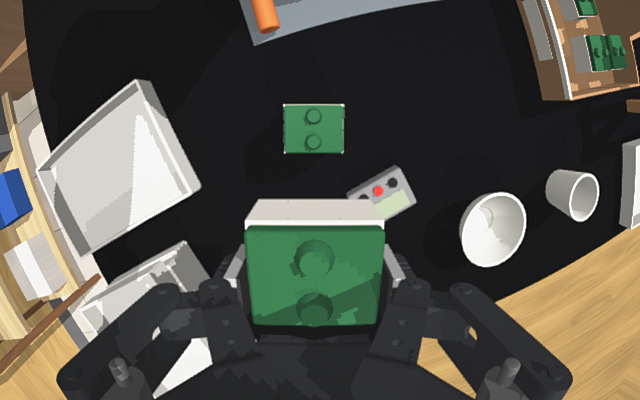

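```bash
python3 -m inch '[{"slide":[0,-15,10],"rot":[0,0,0],"gripper":0.4},{"slide":[0,-22,30],"rot":[0,0,0],"gripper":0.4},{"slide":[0.3,-18,40],"rot":[0,0,0],"gripper":0.4},{"slide":[0,0,30],"rot":[0,0,0],"gripper":0.4},{"slide":[0,0,15],"rot":[0,0,0],"gripper":0.4},{"slide":[0,0,7],"rot":[0,0,0],"gripper":0.4},{"slide":[0,0,0],"rot":[0,0,0],"gripper":0.4},{"slide":[0,0,0],"rot":[0,0,0],"gripper":0.4}]' 50
python3 - <<'E'
from h import *
plan(.596,-.3352,.0988,71.4)
snap('wrist','wrist21'); prof('wrist21')
im=load('wrist21')[0]
cv2.imwrite('pics/c21.png',cv2.resize(im[130:320,220:410],None,fx=3.1,fy=3.1,interpolation=cv2.INTER_CUBIC))
E
```

```text
clock: 35.35
position: [0.597, -0.3361, 0.1082]
tool_rot: [0.001, 0.812, 0.584, 0.0]
force: [0.0, 0.0, -0.5]
width: 0.0571
tcp [ 0.597  -0.3361  0.1082] ang 71.45 tilt 0.14 q6 -1.83 F [ 0.   0.  -0.5] w 0.0571 t 35.35
world d mm [-1.   0.9 -9.4] rotz tool 0.001 slide after turn [ 0.5 -1.3  9.4]
156:-34.9@109 159:-32.5@108 162:-29.9@109 165:-27.4@109 168:-26.5@99 171:-26.9@83 174:-26.3@75 177:-26.5@63 180:-26.1@55 183:-25.7@47 186:-26.1@37 189:-25.8@30 192:-25.2@26 195:-24.5@22 198:-23.2@20 201:-25.2@7 204:-24.9@3 207:-25.3@-4 210:-25.0@-8 213:-25.3@-13 216:-25.1@-16 219:-25.4@-21 222:-24.4@-22 225:-24.4@-26 228:-24.2@-29 231:-23.8@-31 234:-23.1@-32 237:-22.0@-33 240:-20.7@-32 243:-19.6@-33 246:-18.6@-33 249:-17.9@-35 252:-17.5@-36 255:-16.4@-37 258:-15.4@-37 261:-14.1@-37
```

View pics/c21.png

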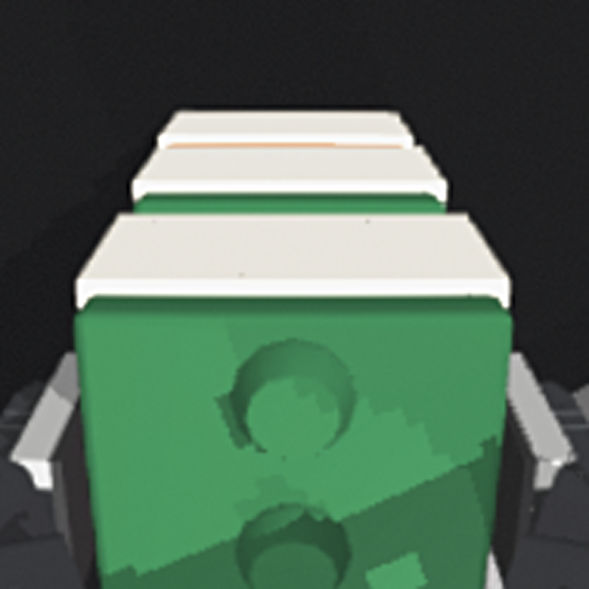

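```bash
python3 -m inch '[{"slide":[0.2,-0.8,3],"rot":[0,0,0],"gripper":0.4},{"slide":[0,0,3],"rot":[0,0,0],"gripper":0.4},{"slide":[0,0,2],"rot":[0,0,0],"gripper":0.4},{"slide":[0,0,1.5],"rot":[0,0,0],"gripper":0.4},{"slide":[0,0,0.5],"rot":[0,0,0],"gripper":0.4},{"slide":[0,0,0],"rot":[0,0,0],"gripper":0.4},{"slide":[0,0,0],"rot":[0,0,0],"gripper":0.4}]' 50
python3 - <<'E'
from h import *
plan(.596,-.3352,.0988,71.4)
snap('wrist','wrist22'); prof('wrist22')
E
```

```text
clock: 36.28
position: [0.596, -0.3352, 0.0992]
tool_rot: [0.001, 0.812, 0.584, 0.0]
force: [-4.7, 4.5, 14.2]
width: 0.057
tcp [ 0.596  -0.3352  0.0992] ang 71.45 tilt 0.1 q6 -1.83 F [-4.7  4.5 14.2] w 0.057 t 36.275
world d mm [ 0.   0.  -0.4] rotz tool 0.001 slide after turn [ 0.  -0.   0.4]
159:-33.8@99 162:-31.4@99 165:-29.0@100 168:-26.6@100 171:-25.7@91 174:-25.2@81 177:-25.5@68 180:-24.0@65 183:-24.3@54 186:-24.6@44 189:-24.3@37 192:-24.6@29 195:-24.3@23 198:-25.7@11 201:-25.4@7 204:-25.1@2 207:-25.4@-4 210:-25.1@-8 213:-25.5@-13 216:-25.2@-16 219:-25.4@-21 222:-24.7@-23 225:-24.4@-25 228:-24.2@-28 231:-23.8@-31 234:-23.2@-32 237:-22.2@-33 240:-20.9@-33 243:-19.7@-33 246:-18.7@-33 249:-17.9@-34 252:-17.4@-36 255:-16.6@-37 258:-15.5@-37 261:-14.6@-38
```

```bash
python3 -m inch '[{"slide":[0,0.7,0],"rot":[0,0,0],"gripper":0.4},{"slide":[0,0,0.5],"rot":[0,0,0],"gripper":0.4},{"slide":[0,0,0],"rot":[0,0,0],"gripper":0.5},{"slide":[0,0,0],"rot":[0,0,0],"gripper":0.7},{"slide":[0,0,0],"rot":[0,0,0],"gripper":0.8},{"slide":[0,0,0],"rot":[0,0,0],"gripper":0.8},{"slide":[0,0,-15],"rot":[0,0,0],"gripper":0.8},{"slide":[0,0,-40],"rot":[0,0,0],"gripper":0.8},{"slide":[0,0,-50],"rot":[0,0,0],"gripper":0.8},{"slide":[0,0,-40],"rot":[0,0,0],"gripper":0.8},{"slide":[0,50,0],"rot":[0,0,0],"gripper":0.8},{"slide":[0,10,0],"rot":[0,0,0],"gripper":0.8}]' 50
python3 - <<'E'
from h import *
for n in ['wrist','side']: snap(n,n+'23')
plan(.596,-.3352,.0988,71.4)
lids('wrist23',.132,roi=(50,205,200,420))
im=load('side23')[0]
cv2.imwrite('pics/c23s.png',cv2.resize(im[70:190,310:440],None,fx=5,fy=5,interpolation=cv2.INTER_CUBIC))
E
```

```text
clock: 37.83
position: [0.6545, -0.3548, 0.2412]
tool_rot: [0.0, 0.812, 0.584, 0.0]
force: [-0.7, -0.4, -0.6]
width: 0.0686
tcp [ 0.6536 -0.3545  0.241 ] ang 71.47 tilt 0.01 q6 -1.81 F [-0.   0.1  0.2] w 0.0687 t 37.925
world d mm [ -57.6   19.3 -142.2] rotz tool 0.001 slide after turn [-1.000e-01 -6.080e+01  1.422e+02]
wrist23 px [314. 123.] c [ 596.1 -334.1] size [55.4 44.3] long axis deg 71.5 medz 0.1316
```

View pics/c23s.png

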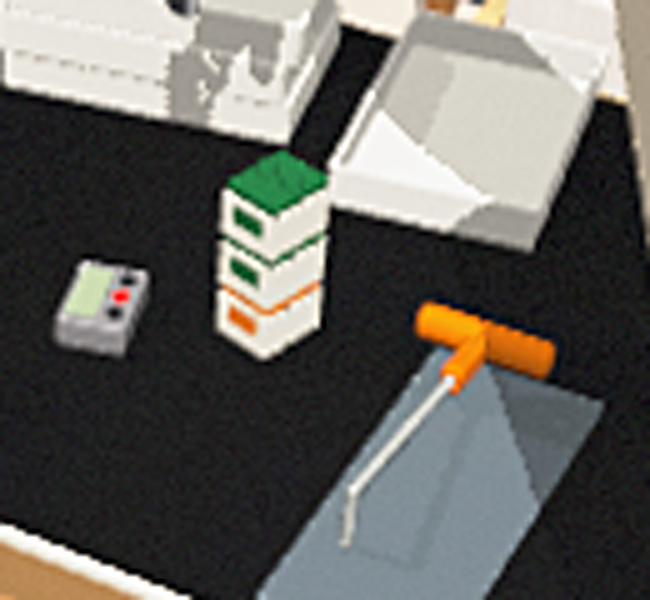

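```bash
python3 -m inch '[{"slide":[25,-18,0],"rot":[0,0,0],"gripper":0.8},{"slide":[45,-34,0],"rot":[0,0,0],"gripper":0.8},{"slide":[48,-35,0],"rot":[0,0,0],"gripper":0.8},{"slide":[48,-36,0],"rot":[0,0,0],"gripper":0.8},{"slide":[48,-36,0],"rot":[0,0,0],"gripper":0.8},{"slide":[48,-36,0],"rot":[0,0,0],"gripper":0.8},{"slide":[48,-36,0],"rot":[0,0,0],"gripper":0.8},{"slide":[47,-35,0],"rot":[0,0,0],"gripper":0.8},{"slide":[35,-25,0],"rot":[0,0,0],"gripper":0.8}]' 50
python3 -m inch '[{"slide":[0,0,10],"rot":[0,0,0.16],"gripper":0.8},{"slide":[0,0,20],"rot":[0,0,0.18],"gripper":0.8},{"slide":[0,0,20],"rot":[0,0,0.18],"gripper":0.8},{"slide":[0,0,20],"rot":[0,0,0.18],"gripper":0.8},{"slide":[0,0,20],"rot":[0,0,0.18],"gripper":0.8},{"slide":[0,0,15],"rot":[0,0,0.18],"gripper":0.8},{"slide":[0,0,10],"rot":[0,0,0.18],"gripper":0.8},{"slide":[0,0,0],"rot":[0,0,0.03],"gripper":0.8},{"slide":[0,0,0],"rot":[0,0,0],"gripper":0.8},{"slide":[0,0,0],"rot":[0,0,0],"gripper":0.8}]' 50
python3 - <<'E'
from h import *
snap('wrist','wrist24')
lids('wrist24',.048)
plan(.5025,.120,.015,-1)
E
```

```text
clock: 39.05
position: [0.5003, 0.1117, 0.2422]
tool_rot: [0.0, 0.812, 0.584, 0.001]
force: [0.8, -0.2, 0.5]
width: 0.0683
clock: 40.3
position: [0.5022, 0.1098, 0.127]
tool_rot: [-0.0, 1.0, -0.01, 0.001]
force: [0.2, 0.1, 0.3]
width: 0.0679
wrist24 px [426. 122.] c [590.4 176.5] size [55.6 44.8] long axis deg -3.3 medz 0.0477
wrist24 px [385. 120.] c [557.7 177.6] size [21.2  2.8] long axis deg 87.3 medz 0.0259
wrist24 px [310. 191.] c [502.1 124.5] size [54.4 44.8] long axis deg -0.2 medz 0.0476
wrist24 px [420. 193.] c [588.4 122.3] size [56. 45.] long axis deg -3.2 medz 0.0476
tcp [0.5022 0.1098 0.1269] ang -1.21 tilt 0.07 q6 0.14 F [0.4 0.1 0.2] w 0.0683 t 40.35
world d mm [   0.3   10.2 -111.9] rotz tool -0.004 slide after turn [  0.2 -10.2 111.9]
```

View pics/wrist24.png

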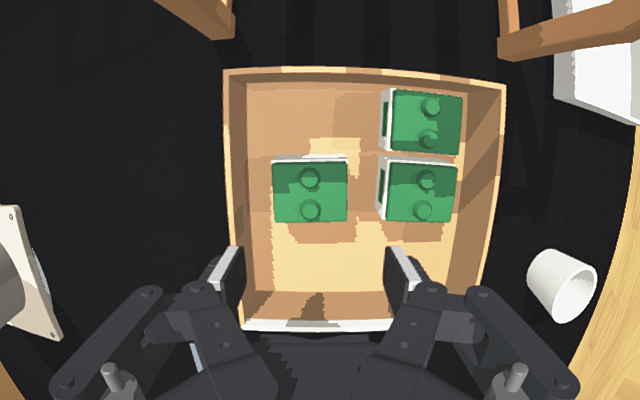

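```bash
python3 -m inch '[{"slide":[0,-10,30],"rot":[0,0,-0.01],"gripper":0.8},{"slide":[0,0,35],"rot":[0,0,0],"gripper":0.8},{"slide":[0,0,25],"rot":[0,0,0],"gripper":0.8},{"slide":[0,0,14],"rot":[0,0,0],"gripper":0.8},{"slide":[0,0,7],"rot":[0,0,0],"gripper":0.8},{"slide":[0,0,0],"rot":[0,0,0],"gripper":0.8},{"slide":[0,0,0],"rot":[0,0,0],"gripper":0.4},{"slide":[0,0,0],"rot":[0,0,0],"gripper":0.4},{"slide":[0,0,0],"rot":[0,0,0],"gripper":0.4},{"slide":[0,0,0],"rot":[0,0,0],"gripper":0.4}]' 50
python3 - <<'E'
from h import *
plan(.656,-.3545,.29,-.6)
E
```

```text
clock: 41.6
position: [0.5031, 0.1199, 0.0163]
tool_rot: [-0.0, 1.0, -0.006, 0.001]
force: [0.8, -0.3, 6.6]
width: 0.0569
tcp [0.5031 0.1199 0.0163] ang -0.74 tilt 0.13 q6 0.15 F [ 0.8 -0.3  6.6] w 0.0569 t 41.6
world d mm [ 152.9 -474.4  273.7] rotz tool -0.002 slide after turn [ 157.8  472.8 -273.7]
```

```bash
python3 -m inch '[{"slide":[0,0,-8],"rot":[0,0,0],"gripper":0.4},{"slide":[0,0,-25],"rot":[0,0,0],"gripper":0.4},{"slide":[0,0,-50],"rot":[0,0,0],"gripper":0.4},{"slide":[0,0,-55],"rot":[0,0,0],"gripper":0.4},{"slide":[8,20,-50],"rot":[0,0,0],"gripper":0.4},{"slide":[20,45,-40],"rot":[0,0,0],"gripper":0.4},{"slide":[22,50,-26],"rot":[0,0,0],"gripper":0.4},{"slide":[20,52,-20],"rot":[0,0,0],"gripper":0.4},{"slide":[20,58,0],"rot":[0,0,0],"gripper":0.4},{"slide":[20,58,0],"rot":[0,0,0],"gripper":0.4},{"slide":[20,58,0],"rot":[0,0,0],"gripper":0.4},{"slide":[18,58,0],"rot":[0,0,0],"gripper":0.4}]' 50
python3 -m inch '[{"slide":[10,58,0],"rot":[0,0,0],"gripper":0.4},{"slide":[0,16,0],"rot":[0,0,0],"gripper":0.4},{"slide":[0,0,0],"rot":[0,0,-0.17],"gripper":0.4},{"slide":[0,0,0],"rot":[0,0,-0.18],"gripper":0.4},{"slide":[0,0,0],"rot":[0,0,-0.18],"gripper":0.4},{"slide":[0,0,0],"rot":[0,0,-0.18],"gripper":0.4},{"slide":[0,0,0],"rot":[0,0,-0.18],"gripper":0.4},{"slide":[0,0,0],"rot":[0,0,-0.18],"gripper":0.4},{"slide":[0,0,0],"rot":[0,0,-0.18],"gripper":0.4},{"slide":[0,0,0],"rot":[0,0,-0.01],"gripper":0.4},{"slide":[0,0,0],"rot":[0,0,0],"gripper":0.4},{"slide":[0,0,0],"rot":[0,0,0],"gripper":0.4}]' 50
python3 - <<'E'
from h import *
plan(.596,-.334,.132,71.4)
snap('wrist','wrist25')
lids('wrist25',.132,roi=(50,195,200,420)); prof('wrist25')
E
```

```text
clock: 43.1
position: [0.6446, -0.2822, 0.2885]
tool_rot: [-0.0, 1.0, -0.006, -0.0]
force: [1.5, -0.3, -0.7]
width: 0.0569
clock: 44.6
position: [0.6536, -0.3543, 0.2886]
tool_rot: [-0.0, 0.812, 0.583, 0.0]
force: [-0.5, -0.4, -1.1]
width: 0.0572
tcp [ 0.6536 -0.3543  0.2886] ang 71.32 tilt 0.0 q6 -1.81 F [-0.5 -0.4 -1.1] w 0.0572 t 44.6
world d mm [ -57.6   20.3 -156.6] rotz tool -0.001 slide after turn [  0.9 -61.  156.6]
wrist25 px [314. 123.] c [ 596.1 -333.8] size [55.6 44.7] long axis deg 71.3 medz 0.1316
150:-20.5@289 153:-16.3@289 156:-12.1@289 159:-7.8@289 162:-3.5@289 165:0.8@289 168:5.0@289 171:9.4@289 174:13.6@289 177:18.1@289 180:22.3@289 183:26.6@288 186:31.1@289 201:-24.9@9 204:-24.6@4 207:-25.0@-2 210:-24.7@-6 213:-25.0@-11 216:-24.8@-15 219:-25.2@-20 222:-24.2@-21 225:-24.1@-25 228:-23.9@-28 231:-23.5@-30 234:-22.7@-31 237:-21.6@-31 240:-20.4@-31 243:-19.2@-32 246:-18.1@-32 249:-17.5@-34 252:-16.9@-35 255:-15.9@-36 258:-14.7@-36 261:-13.5@-36
```

View pics/wrist25.png

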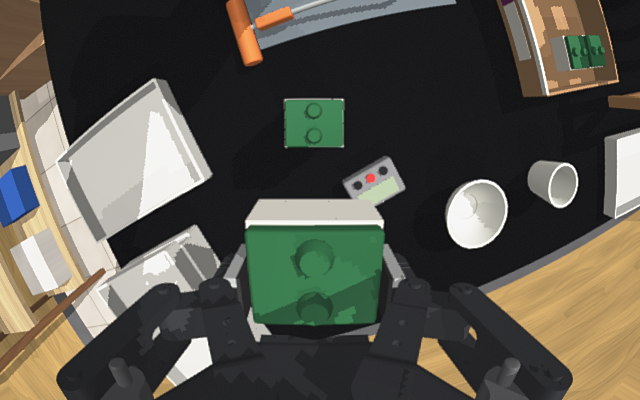

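```bash
python3 -m inch '[{"slide":[0,-15,10],"rot":[0,0,0],"gripper":0.4},{"slide":[0,-25,30],"rot":[0,0,0],"gripper":0.4},{"slide":[0.6,-20,40],"rot":[0,0,0],"gripper":0.4},{"slide":[0,0,30],"rot":[0,0,0],"gripper":0.4},{"slide":[0,0,18],"rot":[0,0,0],"gripper":0.4},{"slide":[0,0,6],"rot":[0,0,0],"gripper":0.4},{"slide":[0,0,0],"rot":[0,0,0],"gripper":0.4},{"slide":[0,0,0],"rot":[0,0,0],"gripper":0.4}]' 50
cat >> h.py <<'E'
def edges(fn,rows):
    """white-face left/right column per row"""
    im=load(fn)[0].astype(int)
    for v in rows:
        w=(im[v].min(1)>165); u=np.where(w[200:440])[0]+200
        print(v,u.min(),u.max(),(u.min()+u.max())/2) if len(u) else None
E
python3 - <<'E'
from h import *
plan(.596,-.334,.1443,71.4)
snap('wrist','wrist26'); prof('wrist26')
im=load('wrist26')[0]
cv2.imwrite('pics/c26.png',cv2.resize(im[130:320,220:410],None,fx=3.1,fy=3.1,interpolation=cv2.INTER_CUBIC))
E
```

```text
clock: 45.65
position: [0.5978, -0.3355, 0.1562]
tool_rot: [0.001, 0.812, 0.584, 0.0]
force: [-0.2, -0.1, -1.1]
width: 0.0571
tcp [ 0.5978 -0.3355  0.1562] ang 71.44 tilt 0.15 q6 -1.83 F [-0.2 -0.1 -1.1] w 0.0571 t 45.65
world d mm [ -1.8   1.5 -11.9] rotz tool 0.001 slide after turn [ 0.8 -2.2 11.9]
150:-34.7@156 153:-31.8@156 156:-28.8@157 159:-27.5@145 162:-27.0@128 165:-27.1@111 168:-26.6@99 171:-27.0@83 174:-25.6@78 177:-26.6@62 180:-26.3@54 183:-25.9@46 186:-26.3@36 189:-24.9@35 192:-25.2@26 195:-23.8@25 198:-22.1@25 201:-24.8@9 204:-24.6@4 207:-24.9@-2 210:-24.7@-6 213:-25.0@-12 216:-24.8@-15 219:-25.0@-20 222:-24.2@-21 225:-24.0@-25 228:-23.9@-28 231:-23.4@-30 234:-22.6@-31 237:-21.4@-31 240:-20.3@-31 243:-19.2@-32 246:-18.3@-33 249:-17.3@-33 252:-16.7@-35 255:-15.7@-35 258:-14.6@-36 261:-13.7@-36
```

View pics/c26.png

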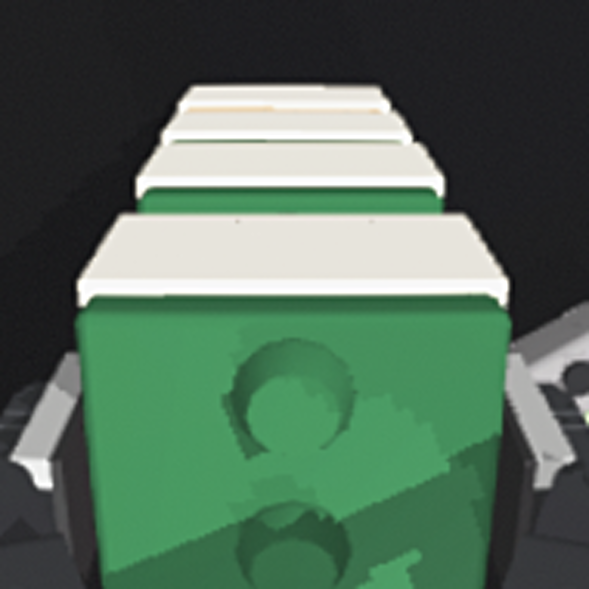

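```bash
python3 -m inch '[{"slide":[0.2,-0.9,3],"rot":[0,0,0],"gripper":0.4},{"slide":[0,0,3],"rot":[0,0,0],"gripper":0.4},{"slide":[0,0,0],"rot":[0,0,0],"gripper":0.4},{"slide":[0,0,0],"rot":[0,0,0],"gripper":0.4}]' 50
python3 - <<'E'
from h import *
plan(.596,-.334,.1443,71.4)
snap('wrist','wrist27'); prof('wrist27')
E
```

```text
clock: 46.2
position: [0.596, -0.3344, 0.1484]
tool_rot: [-0.0, 0.812, 0.584, -0.0]
force: [0.4, -0.1, -0.4]
width: 0.057
tcp [ 0.596  -0.3344  0.1484] ang 71.45 tilt 0.01 q6 -1.83 F [ 0.4 -0.1 -0.4] w 0.057 t 46.2
world d mm [-0.   0.4 -4.1] rotz tool 0.001 slide after turn [ 0.3 -0.1  4.1]
153:-32.9@149 156:-30.0@149 159:-27.2@149 162:-24.7@146 165:-25.3@124 168:-24.2@115 171:-24.9@96 174:-24.5@85 177:-25.0@71 180:-23.6@68 183:-23.9@57 186:-24.4@46 189:-24.0@39 192:-24.5@30 195:-23.4@27 198:-23.6@20 201:-25.0@9 204:-24.8@4 207:-25.0@-2 210:-24.7@-6 213:-25.1@-11 216:-24.9@-15 219:-25.1@-20 222:-24.3@-21 225:-24.1@-24 228:-24.0@-27 231:-23.5@-29 234:-22.7@-31 237:-21.6@-31 240:-20.4@-31 243:-19.4@-32 246:-18.2@-32 249:-17.4@-33 252:-17.1@-35 255:-16.1@-36 258:-15.0@-36 261:-13.8@-36
```

```bash
python3 -m inch '[{"slide":[0.2,0.5,1],"rot":[0,0,0],"gripper":0.4},{"slide":[0,0,2],"rot":[0,0,0],"gripper":0.4},{"slide":[0,0,1.5],"rot":[0,0,0],"gripper":0.4},{"slide":[0,0,0],"rot":[0,0,0],"gripper":0.4},{"slide":[0,0,0],"rot":[0,0,0],"gripper":0.4}]' 50
python3 - <<'E'
from h import *
plan(.596,-.334,.1443,71.4)
E
```

```text
clock: 46.88
position: [0.5969, -0.3344, 0.1444]
tool_rot: [0.0, 0.812, 0.584, 0.0]
force: [-0.1, -0.6, 2.8]
width: 0.0567
tcp [ 0.5969 -0.3344  0.1444] ang 71.45 tilt 0.04 q6 -1.83 F [-0.1 -0.6  2.8] w 0.0567 t 46.875
world d mm [-0.9  0.4 -0.1] rotz tool 0.001 slide after turn [ 0.1 -1.   0.1]
```

```bash
python3 -m inch '[{"slide":[0,0,1],"rot":[0,0,0],"gripper":0.4},{"slide":[0,0,0],"rot":[0,0,0],"gripper":0.4},{"slide":[0,0,0],"rot":[0,0,0],"gripper":0.5},{"slide":[0,0,0],"rot":[0,0,0],"gripper":0.7},{"slide":[0,0,0],"rot":[0,0,0],"gripper":0.8},{"slide":[0,0,0],"rot":[0,0,0],"gripper":0.8},{"slide":[0,0,-15],"rot":[0,0,0],"gripper":0.8},{"slide":[0,0,-40],"rot":[0,0,0],"gripper":0.8},{"slide":[0,0,-50],"rot":[0,0,0],"gripper":0.8},{"slide":[0,0,-40],"rot":[0,0,0],"gripper":0.8},{"slide":[0,50,0],"rot":[0,0,0],"gripper":0.8},{"slide":[0,10,0],"rot":[0,0,0],"gripper":0.8}]' 50
python3 - <<'E'
from h import *
for n in ['wrist','side']: snap(n,n+'28')
lids('wrist28',.176,roi=(50,205,200,420))
plan(.591,.111,.25,71.4)
im=load('side28')[0]
cv2.imwrite('pics/c28s.png',cv2.resize(im[60:190,310:440],None,fx=4.6,fy=4.6,interpolation=cv2.INTER_CUBIC))
E
```

```text
clock: 48.38
position: [0.655, -0.3538, 0.2877]
tool_rot: [-0.0, 0.812, 0.584, 0.0]
force: [0.2, 0.0, 0.1]
width: 0.0681
wrist28 px [314. 123.] c [ 596.4 -333. ] size [55.8 45.3] long axis deg 71.5 medz 0.1756
tcp [ 0.6542 -0.3535  0.2877] ang 71.47 tilt 0.02 q6 -1.81 F [ 0.4  0.4 -1.1] w 0.0686 t 48.475
world d mm [-63.2 464.5 -37.7] rotz tool 0.001 slide after turn [ 420.1 -208.1   37.7]
```

View pics/c28s.png

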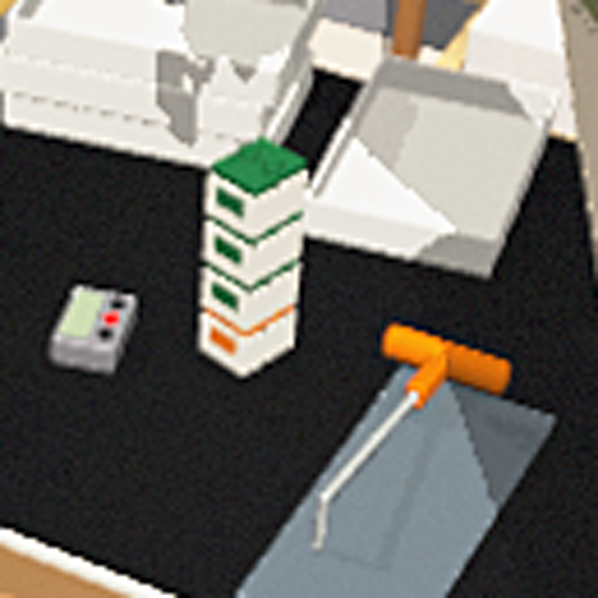

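```bash
python3 -m inch '[{"slide":[25,-13,0],"rot":[0,0,0],"gripper":0.8},{"slide":[48,-24,0],"rot":[0,0,0],"gripper":0.8},{"slide":[52,-25,0],"rot":[0,0,0],"gripper":0.8},{"slide":[52,-26,0],"rot":[0,0,0],"gripper":0.8},{"slide":[52,-26,0],"rot":[0,0,0],"gripper":0.8},{"slide":[52,-26,0],"rot":[0,0,0],"gripper":0.8},{"slide":[52,-26,0],"rot":[0,0,0],"gripper":0.8},{"slide":[50,-25,0],"rot":[0,0,0],"gripper":0.8},{"slide":[36,-18,0],"rot":[0,0,0],"gripper":0.8}]' 50
python3 -m inch '[{"slide":[0,0,10],"rot":[0,0,0.16],"gripper":0.8},{"slide":[0,0,25],"rot":[0,0,0.18],"gripper":0.8},{"slide":[0,0,30],"rot":[0,0,0.18],"gripper":0.8},{"slide":[0,0,30],"rot":[0,0,0.18],"gripper":0.8},{"slide":[0,0,30],"rot":[0,0,0.18],"gripper":0.8},{"slide":[0,0,25],"rot":[0,0,0.18],"gripper":0.8},{"slide":[0,0,10],"rot":[0,0,0.18],"gripper":0.8},{"slide":[0,0,0],"rot":[0,0,0.062],"gripper":0.8},{"slide":[0,0,0],"rot":[0,0,0],"gripper":0.8},{"slide":[0,0,0],"rot":[0,0,0],"gripper":0.8}]' 50
python3 - <<'E'
from h import *
snap('wrist','wrist29')
lids('wrist29',.048)
plan(.5885,.118,.015,-3.2)
E
```

```text
clock: 49.6
position: [0.5876, 0.1125, 0.2895]
tool_rot: [0.0, 0.811, 0.584, 0.001]
force: [0.7, -0.4, -0.3]
width: 0.0682
clock: 50.85
position: [0.5889, 0.1102, 0.129]
tool_rot: [-0.0, 1.0, -0.027, 0.001]
force: [-0.1, 0.5, 0.1]
width: 0.0685
wrist29 px [309. 122.] c [591.7 176.4] size [54.6 43.7] long axis deg -3.3 medz 0.0476
wrist29 px [310. 194.] c [589.6 122.4] size [54.5 44.1] long axis deg -3.1 medz 0.0476
tcp [0.5889 0.1102 0.1288] ang -3.08 tilt 0.07 q6 0.15 F [ 0.3 -0.4 -0.6] w 0.0685 t 50.9
world d mm [  -0.4    7.8 -113.8] rotz tool 0.002 slide after turn [ -0.8  -7.8 113.8]
```

View pics/wrist29.png

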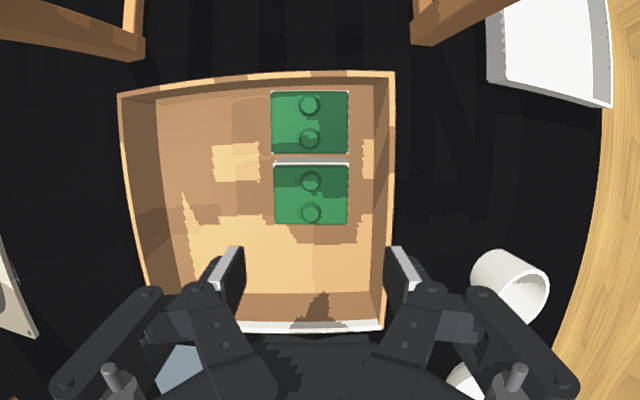

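```bash
python3 -m inch '[{"slide":[-0.5,-8,30],"rot":[0,0,0],"gripper":0.8},{"slide":[0,0,35],"rot":[0,0,0],"gripper":0.8},{"slide":[0,0,27],"rot":[0,0,0],"gripper":0.8},{"slide":[0,0,14],"rot":[0,0,0],"gripper":0.8},{"slide":[0,0,7],"rot":[0,0,0],"gripper":0.8},{"slide":[0,0,0],"rot":[0,0,0],"gripper":0.8},{"slide":[0,0,0],"rot":[0,0,0],"gripper":0.4},{"slide":[0,0,0],"rot":[0,0,0],"gripper":0.4},{"slide":[0,0,0],"rot":[0,0,0],"gripper":0.4},{"slide":[0,0,0],"rot":[0,0,0],"gripper":0.4}]' 50
python3 - <<'E'
from h import *
plan(.656,-.3545,.335,-3.2)
E
```

```text
clock: 52.15
position: [0.5898, 0.1184, 0.0165]
tool_rot: [-0.0, 1.0, -0.027, 0.001]
force: [0.0, 0.3, 6.7]
width: 0.0572
tcp [0.5898 0.1184 0.0165] ang -3.15 tilt 0.14 q6 0.17 F [0.  0.3 6.7] w 0.0572 t 52.15
world d mm [  66.2 -472.9  318.5] rotz tool 0.001 slide after turn [  92.5  468.5 -318.5]
```

```bash
python3 -m inch '[{"slide":[0,0,-8],"rot":[0,0,0],"gripper":0.4},{"slide":[0,0,-25],"rot":[0,0,0],"gripper":0.4},{"slide":[0,0,-50],"rot":[0,0,0],"gripper":0.4},{"slide":[0,0,-55],"rot":[0,0,0],"gripper":0.4},{"slide":[5,20,-55],"rot":[0,0,0],"gripper":0.4},{"slide":[10,40,-45],"rot":[0,0,0],"gripper":0.4},{"slide":[12,50,-35],"rot":[0,0,0],"gripper":0.4},{"slide":[12,50,-30],"rot":[0,0,0],"gripper":0.4},{"slide":[12,55,-15],"rot":[0,0,0],"gripper":0.4},{"slide":[12,58,0],"rot":[0,0,0],"gripper":0.4},{"slide":[12,58,0],"rot":[0,0,0],"gripper":0.4},{"slide":[10,58,0],"rot":[0,0,0],"gripper":0.4}]' 50
python3 -m inch '[{"slide":[7,58,0],"rot":[0,0,0],"gripper":0.4},{"slide":[0,21,0],"rot":[0,0,0],"gripper":0.4},{"slide":[0,0,0],"rot":[0,0,-0.17],"gripper":0.4},{"slide":[0,0,0],"rot":[0,0,-0.18],"gripper":0.4},{"slide":[0,0,0],"rot":[0,0,-0.18],"gripper":0.4},{"slide":[0,0,0],"rot":[0,0,-0.18],"gripper":0.4},{"slide":[0,0,0],"rot":[0,0,-0.18],"gripper":0.4},{"slide":[0,0,0],"rot":[0,0,-0.18],"gripper":0.4},{"slide":[0,0,0],"rot":[0,0,-0.18],"gripper":0.4},{"slide":[0,0,0],"rot":[0,0,-0.053],"gripper":0.4},{"slide":[0,0,0],"rot":[0,0,0],"gripper":0.4},{"slide":[0,0,0],"rot":[0,0,0],"gripper":0.4}]' 50
python3 - <<'E'
from h import *
plan(.5964,-.333,.176,71.4)
snap('wrist','wrist30')
lids('wrist30',.176,roi=(50,195,200,420)); prof('wrist30')
plan(.5964,-.333,.176,71.4)
E
```

```text
clock: 53.65
position: [0.6519, -0.2765, 0.333]
tool_rot: [-0.0, 1.0, -0.027, -0.0]
force: [1.4, 0.7, -0.7]
width: 0.0571
clock: 55.15
position: [0.6546, -0.354, 0.3329]
tool_rot: [-0.0, 0.812, 0.584, -0.0]
force: [0.1, -0.5, -1.4]
width: 0.0566
tcp [ 0.6546 -0.354   0.3329] ang 71.43 tilt 0.02 q6 -1.81 F [ 0.1 -0.5 -1.4] w 0.0566 t 55.15
world d mm [ -58.2   21.  -156.9] rotz tool 0.001 slide after turn [  1.3 -61.9 156.9]
wrist30 px [314. 123.] c [ 596.8 -332.9] size [55.1 43.8] long axis deg 71.5 medz 0.1757
150:-15.8@333 153:-11.1@333 156:-6.5@333 159:-1.7@334 162:3.0@333 165:7.7@334 168:12.4@333 171:17.2@334 174:21.9@333 177:26.8@334 180:31.5@333 201:-24.3@11 204:-24.0@6 207:-24.3@0 210:-24.1@-4 213:-24.4@-10 216:-24.2@-13 219:-24.5@-18 222:-24.2@-21 225:-23.4@-23 228:-23.3@-26 231:-23.1@-29 234:-22.6@-31 237:-21.4@-31 240:-20.3@-31 243:-19.2@-32 246:-18.0@-32 249:-17.0@-32 252:-16.6@-34 255:-15.8@-35 258:-14.6@-35 261:-13.4@-36
tcp [ 0.6546 -0.354   0.3329] ang 71.44 tilt 0.01 q6 -1.81 F [-0.2 -0.  -1.9] w 0.0569 t 55.2
world d mm [ -58.2   21.  -156.9] rotz tool 0.001 slide after turn [  1.4 -61.9 156.9]
```

View pics/wrist30.png

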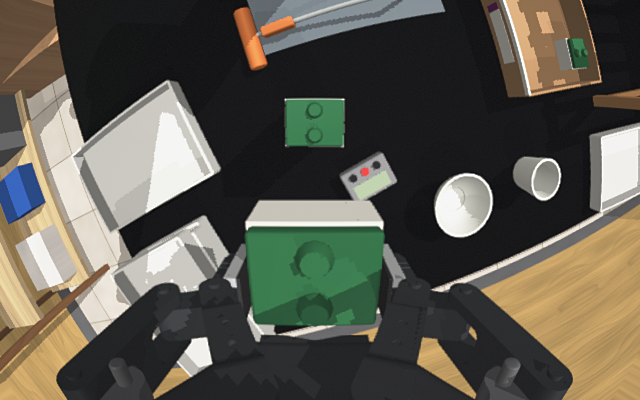

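```bash
python3 -m inch '[{"slide":[0,-15,10],"rot":[0,0,0],"gripper":0.4},{"slide":[0.6,-25,30],"rot":[0,0,0],"gripper":0.4},{"slide":[0.6,-21.5,40],"rot":[0,0,0],"gripper":0.4},{"slide":[0,0,30],"rot":[0,0,0],"gripper":0.4},{"slide":[0,0,18],"rot":[0,0,0],"gripper":0.4},{"slide":[0,0,7],"rot":[0,0,0],"gripper":0.4},{"slide":[0,0,0],"rot":[0,0,0],"gripper":0.4},{"slide":[0,0,0],"rot":[0,0,0],"gripper":0.4},{"slide":[0,0,0],"rot":[0,0,0],"gripper":0.4}]' 50
python3 - <<'E'
from h import *
plan(.5968,-.3329,.1885,71.4)
snap('wrist','wrist31'); prof('wrist31')
im=load('wrist31')[0]
cv2.imwrite('pics/c31.png',cv2.resize(im[130:320,220:410],None,fx=3.1,fy=3.1,interpolation=cv2.INTER_CUBIC))
E
```

```text
clock: 56.32
position: [0.5974, -0.3338, 0.1993]
tool_rot: [0.001, 0.812, 0.584, 0.0]
force: [0.2, -1.0, -1.0]
width: 0.0566
tcp [ 0.5974 -0.3338  0.1993] ang 71.5 tilt 0.12 q6 -1.83 F [ 0.2 -1.  -1. ] w 0.0566 t 56.325
world d mm [ -0.6   0.9 -10.8] rotz tool 0.002 slide after turn [ 0.7 -0.9 10.8]
150:-29.9@199 153:-26.5@199 156:-25.8@179 159:-26.0@154 162:-25.4@138 165:-25.3@122 168:-25.1@107 171:-25.6@90 174:-25.2@80 177:-24.7@71 180:-24.9@60 183:-24.6@52 186:-25.0@41 189:-24.7@35 192:-24.0@30 195:-23.6@25 198:-22.2@24 201:-24.1@11 204:-23.9@6 207:-24.2@-0 210:-23.9@-4 213:-24.3@-10 216:-24.0@-14 219:-24.3@-18 222:-24.0@-21 225:-23.3@-23 228:-23.2@-26 231:-23.0@-29 234:-22.4@-31 237:-21.3@-31 240:-20.1@-31 243:-18.9@-31 246:-17.7@-32 249:-16.9@-33 252:-16.4@-34 255:-15.7@-36 258:-14.6@-36 261:-13.5@-36
```

View pics/c31.png

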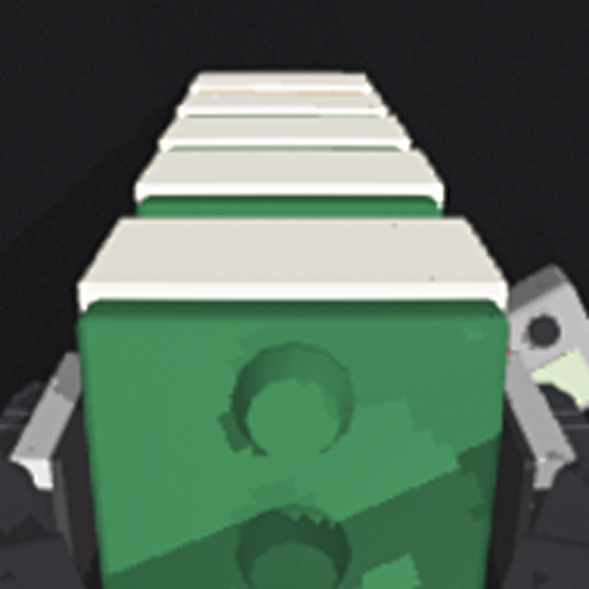

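```bash
python3 -m inch '[{"slide":[0,0,3],"rot":[0,0,0],"gripper":0.4},{"slide":[0,0,3],"rot":[0,0,0],"gripper":0.4},{"slide":[0,0,0],"rot":[0,0,0],"gripper":0.4},{"slide":[0,0,0],"rot":[0,0,0],"gripper":0.4}]' 50
python3 - <<'E'
from h import *
plan(.5968,-.3329,.1885,71.4)
snap('wrist','wrist32'); prof('wrist32')
E
```

```text
clock: 56.88
position: [0.5967, -0.3334, 0.1919]
tool_rot: [-0.0, 0.812, 0.584, -0.0]
force: [0.1, 1.2, -0.8]
width: 0.0568
tcp [ 0.5967 -0.3334  0.1919] ang 71.5 tilt 0.01 q6 -1.83 F [ 0.1  1.2 -0.8] w 0.0568 t 56.875
world d mm [ 0.1  0.5 -3.4] rotz tool 0.002 slide after turn [ 0.5 -0.1  3.4]
150:-31.0@192 153:-27.7@193 156:-24.9@188 159:-25.6@160 162:-24.6@146 165:-25.2@124 168:-24.2@114 171:-24.9@96 174:-24.5@85 177:-24.9@72 180:-23.6@68 183:-23.9@56 186:-24.4@46 189:-24.0@39 192:-24.4@30 195:-23.6@26 198:-23.5@20 201:-24.3@11 204:-24.0@6 207:-24.4@-0 210:-24.1@-4 213:-24.5@-10 216:-24.2@-13 219:-24.6@-18 222:-24.2@-21 225:-23.4@-23 228:-23.3@-26 231:-23.1@-29 234:-22.5@-30 237:-21.5@-31 240:-20.2@-31 243:-19.2@-31 246:-18.0@-31 249:-17.2@-33 252:-16.6@-34 255:-15.7@-35 258:-14.6@-35 261:-13.8@-36
```

Aligned (−24.2 vs −24.2). Lower and release.

```bash
python3 -m inch '[{"slide":[0,0,2],"rot":[0,0,0],"gripper":0.4},{"slide":[0,0,1.5],"rot":[0,0,0],"gripper":0.4},{"slide":[0,0,0.5],"rot":[0,0,0],"gripper":0.4},{"slide":[0,0,0],"rot":[0,0,0],"gripper":0.4},{"slide":[0,0,0],"rot":[0,0,0],"gripper":0.4}]' 50
python3 - <<'E'
from h import *
plan(.5968,-.3329,.1885,71.4)
E
```

```text
clock: 57.55
position: [0.597, -0.3335, 0.1885]
tool_rot: [0.0, 0.812, 0.584, 0.0]
force: [-0.7, 1.6, 4.2]
width: 0.0571
tcp [ 0.597  -0.3335  0.1885] ang 71.51 tilt 0.04 q6 -1.83 F [-0.7  1.6  4.2] w 0.0571 t 57.55
world d mm [-0.2  0.6  0. ] rotz tool 0.002 slide after turn [ 0.5 -0.4 -0. ]
```

```bash
python3 -m inch '[{"slide":[0,0,0.7],"rot":[0,0,0],"gripper":0.4},{"slide":[0,0,0],"rot":[0,0,0],"gripper":0.4},{"slide":[0,0,0],"rot":[0,0,0],"gripper":0.5},{"slide":[0,0,0],"rot":[0,0,0],"gripper":0.7},{"slide":[0,0,0],"rot":[0,0,0],"gripper":0.8},{"slide":[0,0,0],"rot":[0,0,0],"gripper":0.8},{"slide":[0,0,-15],"rot":[0,0,0],"gripper":0.8},{"slide":[0,0,-40],"rot":[0,0,0],"gripper":0.8},{"slide":[0,0,-50],"rot":[0,0,0],"gripper":0.8},{"slide":[0,0,-40],"rot":[0,0,0],"gripper":0.8},{"slide":[0,50,0],"rot":[0,0,0],"gripper":0.8},{"slide":[0,10,0],"rot":[0,0,0],"gripper":0.8}]' 50
python3 - <<'E'
from h import *
for n in ['wrist','side']: snap(n,n+'33')
lids('wrist33',.220,roi=(50,205,200,420))
plan(.592,.162,.33,71.4)
im=load('side33')[0]
cv2.imwrite('pics/c33s.png',cv2.resize(im[60:190,310:440],None,fx=4.6,fy=4.6,interpolation=cv2.INTER_CUBIC))
E
```

```text
clock: 59.05
position: [0.6552, -0.3528, 0.3314]
tool_rot: [-0.0, 0.811, 0.584, -0.0]
force: [-0.4, 0.1, -0.6]
width: 0.0685
wrist33 px [314. 124.] c [ 597.5 -332.4] size [55.8 44.7] long axis deg 71.5 medz 0.2196
tcp [ 0.6544 -0.3525  0.3317] ang 71.53 tilt 0.05 q6 -1.81 F [ 0.5 -0.1 -0.4] w 0.0681 t 59.15
world d mm [-62.4 514.5  -1.7] rotz tool 0.002 slide after turn [ 467.7 -223.3    1.7]
```

View pics/c33s.png

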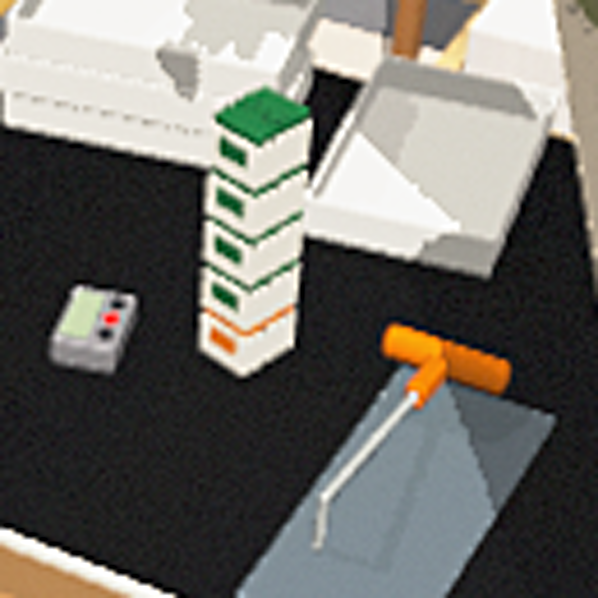

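View pics/side33.png

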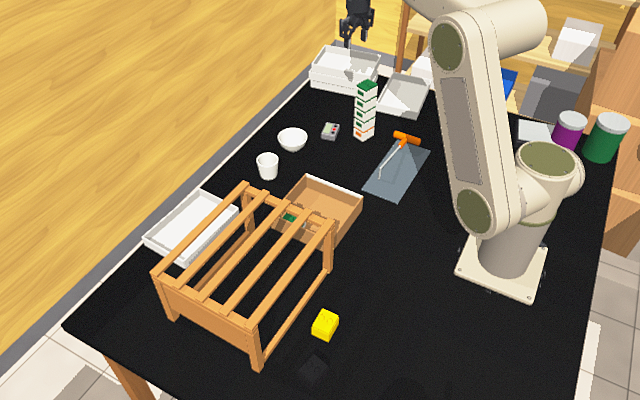

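```bash
python3 -m inch '[{"slide":[25,-16,0],"rot":[0,0,0],"gripper":0.8},{"slide":[45,-29,0],"rot":[0,0,0],"gripper":0.8},{"slide":[48,-31,0],"rot":[0,0,0],"gripper":0.8},{"slide":[48,-32,0],"rot":[0,0,0],"gripper":0.8},{"slide":[48,-32,0],"rot":[0,0,0],"gripper":0.6},{"slide":[48,-32,0],"rot":[0,0,0],"gripper":0.3},{"slide":[48,-32,0],"rot":[0,0,0],"gripper":0},{"slide":[47,-30,0],"rot":[0,0,0],"gripper":0}]' 50
python3 -m inch '[{"slide":[0,0,10],"rot":[0,0,0.16],"gripper":0},{"slide":[0,0,25],"rot":[0,0,0.18],"gripper":0},{"slide":[0,0,30],"rot":[0,0,0.18],"gripper":0},{"slide":[0,0,30],"rot":[0,0,0.18],"gripper":0},{"slide":[0,0,30],"rot":[0,0,0.18],"gripper":0},{"slide":[0,0,25],"rot":[0,0,0.18],"gripper":0},{"slide":[0,0,10],"rot":[0,0,0.18],"gripper":0},{"slide":[0,0,0],"rot":[0,0,0.05],"gripper":0},{"slide":[0,0,0],"rot":[0,0,0],"gripper":0},{"slide":[0,0,0],"rot":[0,0,0],"gripper":0}]' 50
python3 - <<'E'
from h import *
snap('wrist','wrist34')
lids('wrist34',.048)
plan(.545,.06,.025,-2.2)
E
```

```text
clock: 60.15
position: [0.5437, 0.0619, 0.3338]
tool_rot: [0.001, 0.812, 0.584, 0.001]
force: [0.9, 0.3, -0.1]
width: 0.0004
clock: 61.4
position: [0.5452, 0.0602, 0.1733]
tool_rot: [-0.0, 1.0, -0.02, 0.001]
force: [-0.1, 0.6, 1.0]
width: -0.0003
wrist34 px [358.  63.] c [591.3 176.2] size [54.6 44.9] long axis deg -3.5 medz 0.0477
tcp [0.5452 0.0603 0.1731] ang -2.35 tilt 0.08 q6 0.06 F [ 0.2 -0.2  0.2] w 0.0003 t 61.45
world d mm [  -0.2   -0.3 -148.1] rotz tool -0.003 slide after turn [ -0.2   0.3 148.1]
```

View pics/wrist34.png

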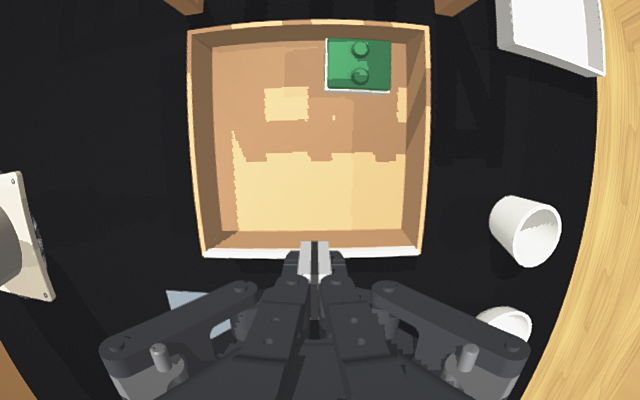

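```bash
python3 -m inch '[{"slide":[0,0,30],"rot":[0,0,0],"gripper":0},{"slide":[0,0,45],"rot":[0,0,0],"gripper":0},{"slide":[0,0,40],"rot":[0,0,0],"gripper":0},{"slide":[0,0,20],"rot":[0,0,0],"gripper":0},{"slide":[0,0,7],"rot":[0,0,0],"gripper":0},{"slide":[0,15,0],"rot":[0,0,0],"gripper":0},{"slide":[0,15,0],"rot":[0,0,0],"gripper":0},{"slide":[0,8,0],"rot":[0,0,0],"gripper":0},{"slide":[0,7,0],"rot":[0,0,0],"gripper":0},{"slide":[0,7,0],"rot":[0,0,0],"gripper":0}]' 50
python3 -m inch '[{"slide":[0,7,0],"rot":[0,0,0],"gripper":0},{"slide":[0,7,0],"rot":[0,0,0],"gripper":0},{"slide":[0,7,0],"rot":[0,0,0],"gripper":0},{"slide":[0,6,0],"rot":[0,0,0],"gripper":0},{"slide":[0,3,0],"rot":[0,0,0],"gripper":0},{"slide":[0,0,0],"rot":[0,0,0],"gripper":0},{"slide":[0,-10,0],"rot":[0,0,0],"gripper":0},{"slide":[0,-10,-20],"rot":[0,0,0],"gripper":0},{"slide":[0,0,-50],"rot":[0,0,0],"gripper":0},{"slide":[0,0,-50],"rot":[0,0,0],"gripper":0.4},{"slide":[10,-20,0],"rot":[0,0,0],"gripper":0.8},{"slide":[10,-10,0],"rot":[0,0,0],"gripper":0.8}]' 50
python3 - <<'E'
from h import *
snap('wrist','wrist35')
lids('wrist35',.048)
plan(.545,.06,.025,-2.2)
E
```

```text
clock: 62.7
position: [0.5433, 0.0082, 0.0309]
tool_rot: [-0.0, 1.0, -0.021, 0.001]
force: [-0.4, 2.6, 1.5]
width: 0.0001
clock: 64.2
position: [0.5639, 0.0289, 0.1501]
tool_rot: [-0.0, 1.0, -0.021, 0.0]
force: [-0.1, 0.6, -0.5]
width: 0.0544
wrist35 px [339.  74.] c [590.7 132.1] size [54.7 44.9] long axis deg -3.9 medz 0.0477
tcp [0.5643 0.0297 0.1492] ang -2.33 tilt 0.06 q6 0.0 F [-1.6  0.9  0.1] w 0.0617 t 64.25
world d mm [ -19.3   30.3 -124.2] rotz tool -0.002 slide after turn [-20.4 -29.5 124.2]
```

View pics/wrist35.png

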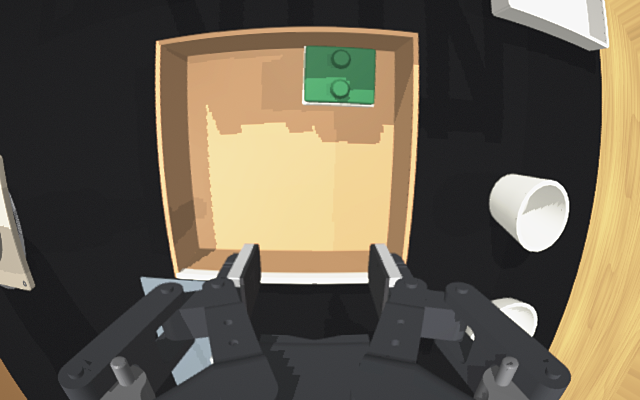

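```bash
python3 -m inch '[{"slide":[5,-20,0],"rot":[0,0,0.02],"gripper":0.8},{"slide":[5,-30,10],"rot":[0,0,0],"gripper":0.8},{"slide":[5,-28,10],"rot":[0,0,0],"gripper":0.8},{"slide":[4,-12,5],"rot":[0,0,0],"gripper":0.8},{"slide":[0,0,0],"rot":[0,0,0],"gripper":0.8},{"slide":[0,0,0],"rot":[0,0,0],"gripper":0.8},{"slide":[0,0,0],"rot":[0,0,0],"gripper":0.8}]' 50
python3 - <<'E'
from h import *
snap('wrist','wrist36')
lids('wrist36',.048)
plan(.5905,.1278,.0155,-3.6)
E
```

```text
clock: 65.12
position: [0.588, 0.1154, 0.1257]
tool_rot: [0.0, 1.0, -0.031, 0.0]
force: [0.6, 0.5, 0.5]
width: 0.0682
wrist36 px [313. 188.] c [591.1 132.8] size [54.4 44.5] long axis deg -3.6 medz 0.0476
tcp [0.588  0.1155 0.1258] ang -3.61 tilt 0.04 q6 0.17 F [-0.  -0.4 -0.4] w 0.0686 t 65.175
world d mm [   2.5   12.3 -110.3] rotz tool -0.0 slide after turn [  1.7 -12.4 110.3]
```

```bash
python3 -m inch '[{"slide":[1.7,-12.5,30],"rot":[0,0,0],"gripper":0.8},{"slide":[0,0,35],"rot":[0,0,0],"gripper":0.8},{"slide":[0,0,25],"rot":[0,0,0],"gripper":0.8},{"slide":[0,0,13],"rot":[0,0,0],"gripper":0.8},{"slide":[0,0,7],"rot":[0,0,0],"gripper":0.8},{"slide":[0,0,0],"rot":[0,0,0],"gripper":0.8},{"slide":[0,0,0],"rot":[0,0,0],"gripper":0.4},{"slide":[0,0,0],"rot":[0,0,0],"gripper":0.4},{"slide":[0,0,0],"rot":[0,0,0],"gripper":0.4},{"slide":[0,0,0],"rot":[0,0,0],"gripper":0.4}]' 50
python3 - <<'E'
from h import *
plan(.656,-.3545,.375,-3.2)
E
```

```text
clock: 66.42
position: [0.5914, 0.1288, 0.0167]
tool_rot: [-0.0, 1.0, -0.031, 0.001]
force: [0.1, -0.3, 6.5]
width: 0.0567
tcp [0.5914 0.1288 0.0167] ang -3.55 tilt 0.14 q6 0.19 F [ 0.1 -0.3  6.5] w 0.0567 t 66.425
world d mm [  64.6 -483.3  358.3] rotz tool -0.006 slide after turn [  91.4  478.9 -358.3]
```

```bash
python3 -m inch '[{"slide":[0,0,-8],"rot":[0,0,0],"gripper":0.4},{"slide":[0,0,-25],"rot":[0,0,0],"gripper":0.4},{"slide":[0,0,-50],"rot":[0,0,0],"gripper":0.4},{"slide":[0,0,-55],"rot":[0,0,0],"gripper":0.4},{"slide":[5,15,-55],"rot":[0,0,0],"gripper":0.4},{"slide":[10,35,-50],"rot":[0,0,0],"gripper":0.4},{"slide":[12,45,-40],"rot":[0,0,0],"gripper":0.4},{"slide":[12,45,-40],"rot":[0,0,0],"gripper":0.4},{"slide":[12,50,-35],"rot":[0,0,0],"gripper":0.4},{"slide":[12,58,0],"rot":[0,0,0],"gripper":0.4},{"slide":[12,58,0],"rot":[0,0,0],"gripper":0.4},{"slide":[10,58,0],"rot":[0,0,0],"gripper":0.4}]' 50
python3 -m inch '[{"slide":[6,58,0],"rot":[0,0,0],"gripper":0.4},{"slide":[0,57,0],"rot":[0,0,0],"gripper":0.4},{"slide":[0,0,0],"rot":[0,0,-0.17],"gripper":0.4},{"slide":[0,0,0],"rot":[0,0,-0.18],"gripper":0.4},{"slide":[0,0,0],"rot":[0,0,-0.18],"gripper":0.4},{"slide":[0,0,0],"rot":[0,0,-0.18],"gripper":0.4},{"slide":[0,0,0],"rot":[0,0,-0.18],"gripper":0.4},{"slide":[0,0,0],"rot":[0,0,-0.18],"gripper":0.4},{"slide":[0,0,0],"rot":[0,0,-0.18],"gripper":0.4},{"slide":[0,0,0],"rot":[0,0,-0.06],"gripper":0.4},{"slide":[0,0,0],"rot":[0,0,0],"gripper":0.4},{"slide":[0,0,0],"rot":[0,0,0],"gripper":0.4}]' 50
python3 - <<'E'
from h import *
snap('wrist','wrist37')
lids('wrist37',.220,roi=(50,195,200,420)); prof('wrist37')
plan(.5975,-.3324,.2325,71.5)
E
```

```text
clock: 67.92
position: [0.6523, -0.2415, 0.3733]
tool_rot: [-0.0, 1.0, -0.031, -0.0]
force: [0.9, 0.3, -0.7]
width: 0.0567
clock: 69.42
position: [0.6513, -0.3549, 0.3732]
tool_rot: [-0.0, 0.812, 0.584, -0.0]
force: [-0.3, -0.6, -0.9]
width: 0.0567
wrist37 px [317. 126.] c [ 597.6 -332.2] size [55.8 44.2] long axis deg 71.5 medz 0.2196
150:-34.9@155 153:-6.3@374 156:-1.3@373 159:3.8@374 162:8.9@374 165:14.0@374 168:19.1@373 171:24.4@374 174:29.5@374 177:34.7@374 201:-24.7@9 204:-24.4@5 207:-24.8@-2 210:-24.6@-6 213:-24.9@-11 216:-24.6@-15 219:-24.9@-19 222:-24.0@-21 225:-23.9@-24 228:-23.8@-27 231:-23.3@-29 234:-22.5@-30 237:-21.4@-31 240:-20.2@-31 243:-19.1@-31 246:-18.1@-32 249:-17.2@-33 252:-16.5@-34 255:-15.7@-35 258:-14.7@-36 261:-13.5@-36
tcp [ 0.6513 -0.355   0.3732] ang 71.44 tilt 0.02 q6 -1.81 F [-0.1 -0.2 -1.4] w 0.0572 t 69.475
world d mm [ -53.8   22.6 -140.7] rotz tool -0.001 slide after turn [  4.3 -58.2 140.7]
```

View pics/wrist37.png

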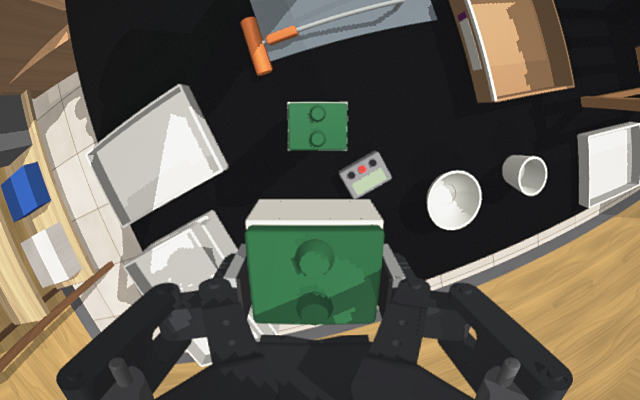

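```bash
python3 -m inch '[{"slide":[1,-15,10],"rot":[0,0,0],"gripper":0.4},{"slide":[2,-23,30],"rot":[0,0,0],"gripper":0.4},{"slide":[1,-19.7,40],"rot":[0,0,0],"gripper":0.4},{"slide":[0,0,28],"rot":[0,0,0],"gripper":0.4},{"slide":[0,0,16],"rot":[0,0,0],"gripper":0.4},{"slide":[0,0,7],"rot":[0,0,0],"gripper":0.4},{"slide":[0,0,0],"rot":[0,0,0],"gripper":0.4},{"slide":[0,0,0],"rot":[0,0,0],"gripper":0.4},{"slide":[0,0,0],"rot":[0,0,0],"gripper":0.4},{"slide":[0,0,0],"rot":[0,0,0],"gripper":0.4}]' 50
python3 - <<'E'
from h import *
plan(.5976,-.3322,.2325,71.5)
snap('wrist','wrist38'); prof('wrist38')
im=load('wrist38')[0]
cv2.imwrite('pics/c38.png',cv2.resize(im[130:320,220:410],None,fx=3.1,fy=3.1,interpolation=cv2.INTER_CUBIC))
E
```

```text
clock: 70.72
position: [0.5982, -0.3331, 0.2429]
tool_rot: [0.0, 0.812, 0.584, 0.0]
force: [0.2, -0.8, -0.4]
width: 0.0569
tcp [ 0.5982 -0.3331  0.2429] ang 71.5 tilt 0.05 q6 -1.83 F [ 0.2 -0.8 -0.4] w 0.0569 t 70.725
world d mm [ -0.6   0.9 -10.4] rotz tool 0.0 slide after turn [ 0.7 -0.9 10.4]
150:-26.1@235 153:-25.8@206 156:-25.8@179 159:-26.1@155 162:-25.5@138 165:-25.4@121 168:-25.3@107 171:-25.8@89 174:-25.4@79 177:-24.9@71 180:-24.9@60 183:-24.5@53 186:-24.9@42 189:-24.6@35 192:-24.0@31 195:-23.6@25 198:-22.3@23 201:-24.6@9 204:-24.4@4 207:-24.7@-2 210:-24.4@-6 213:-24.8@-11 216:-24.5@-15 219:-24.8@-20 222:-24.0@-21 225:-23.7@-24 228:-23.7@-27 231:-23.3@-30 234:-22.4@-30 237:-21.4@-31 240:-20.2@-31 243:-19.0@-31 246:-18.0@-32 249:-17.2@-33 252:-16.4@-34 255:-15.7@-35 258:-14.6@-36 261:-13.5@-36
```

View pics/c38.png

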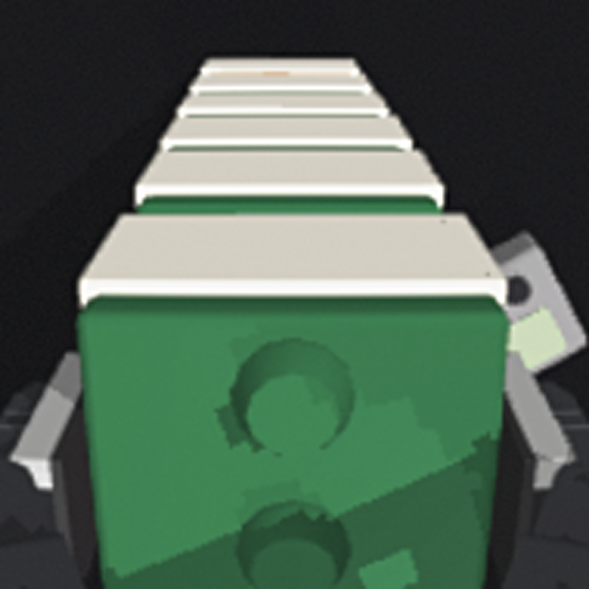

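Aligned within 0.5 mm. Lower.

```bash
python3 -m inch '[{"slide":[0,0.2,3],"rot":[0,0,0],"gripper":0.4},{"slide":[0,0,3],"rot":[0,0,0],"gripper":0.4},{"slide":[0,0,0],"rot":[0,0,0],"gripper":0.4},{"slide":[0,0,0],"rot":[0,0,0],"gripper":0.4},{"slide":[0,0,0],"rot":[0,0,0],"gripper":0.4}]' 50
python3 - <<'E'
from h import *
plan(.5976,-.3322,.2325,71.5)
snap('wrist','wrist39'); prof('wrist39')
E
```

```text
clock: 71.4
position: [0.5982, -0.333, 0.2364]
tool_rot: [0.0, 0.812, 0.584, 0.0]
force: [-0.3, -0.4, -1.9]
width: 0.0568
tcp [ 0.5982 -0.333   0.2364] ang 71.51 tilt 0.01 q6 -1.83 F [-0.3 -0.4 -1.9] w 0.0568 t 71.4
world d mm [-0.6  0.8 -3.9] rotz tool 0.0 slide after turn [ 0.6 -0.8  3.9]
150:-26.2@236 153:-26.4@203 156:-25.9@180 159:-25.6@159 162:-25.6@139 165:-26.1@118 168:-24.7@111 171:-25.8@90 174:-25.4@80 177:-24.9@71 180:-24.5@63 183:-24.5@53 186:-25.0@42 189:-24.6@36 192:-25.1@27 195:-23.3@27 198:-23.9@18 201:-24.7@9 204:-24.4@5 207:-24.8@-2 210:-24.5@-6 213:-24.8@-11 216:-24.6@-15 219:-24.9@-20 222:-24.0@-21 225:-23.8@-24 228:-23.8@-27 231:-23.3@-29 234:-22.6@-31 237:-21.4@-31 240:-20.1@-31 243:-19.1@-31 246:-18.0@-32 249:-17.3@-33 252:-16.7@-35 255:-15.7@-35 258:-14.7@-36 261:-13.5@-36
```

```bash
python3 -m inch '[{"slide":[0.2,0,2],"rot":[0,0,0],"gripper":0.4},{"slide":[0,0,2],"rot":[0,0,0],"gripper":0.4},{"slide":[0,0,0.7],"rot":[0,0,0],"gripper":0.4},{"slide":[0,0,0],"rot":[0,0,0],"gripper":0.4},{"slide":[0,0,0],"rot":[0,0,0],"gripper":0.4}]' 50
python3 - <<'E'
from h import *
plan(.5976,-.3322,.2325,71.5)
E
```

```text
clock: 72.08
position: [0.5986, -0.3329, 0.2327]
tool_rot: [0.001, 0.812, 0.584, 0.0]
force: [-1.2, 0.7, 5.5]
width: 0.0568
tcp [ 0.5986 -0.3329  0.2327] ang 71.51 tilt 0.09 q6 -1.83 F [-1.2  0.7  5.5] w 0.0568 t 72.075
world d mm [-1.   0.7 -0.2] rotz tool 0.0 slide after turn [ 0.4 -1.2  0.2]
```

```bash
python3 -m inch '[{"slide":[0,0,0.5],"rot":[0,0,0],"gripper":0.4},{"slide":[0,0,0],"rot":[0,0,0],"gripper":0.4},{"slide":[0,0,0],"rot":[0,0,0],"gripper":0.5},{"slide":[0,0,0],"rot":[0,0,0],"gripper":0.7},{"slide":[0,0,0],"rot":[0,0,0],"gripper":0.8},{"slide":[0,0,0],"rot":[0,0,0],"gripper":0.8},{"slide":[0,0,-15],"rot":[0,0,0],"gripper":0.8},{"slide":[0,0,-40],"rot":[0,0,0],"gripper":0.8},{"slide":[0,0,-50],"rot":[0,0,0],"gripper":0.8},{"slide":[0,0,-40],"rot":[0,0,0],"gripper":0.8},{"slide":[0,50,0],"rot":[0,0,0],"gripper":0.8},{"slide":[0,10,0],"rot":[0,0,0],"gripper":0.8}]' 50
python3 - <<'E'
from h import *
for n in ['wrist','side','top']: snap(n,n+'40')
lids('wrist40',.264,roi=(50,205,200,420))
plan(.592,.162,.33,71.4)
im=load('side40')[0]
cv2.imwrite('pics/c40s.png',cv2.resize(im[40:190,300:450],None,fx=4,fy=4,interpolation=cv2.INTER_CUBIC))
for u,v in [(0,0)]: pass
E
```

```text
clock: 73.58
position: [0.6567, -0.3522, 0.3745]
tool_rot: [-0.001, 0.811, 0.584, -0.0]
force: [-0.8, 0.6, -1.2]
width: 0.0682
wrist40 px [314. 123.] c [ 598.3 -331.5] size [55.6 44.2] long axis deg 71.6 medz 0.2636
tcp [ 0.6553 -0.3519  0.376 ] ang 71.52 tilt 0.02 q6 -1.81 F [ 0.2 -0.8  0.2] w 0.0685 t 73.725
world d mm [-63.3 513.9 -46. ] rotz tool 0.002 slide after turn [ 466.9 -223.9   46. ]
```

View pics/c40s.png

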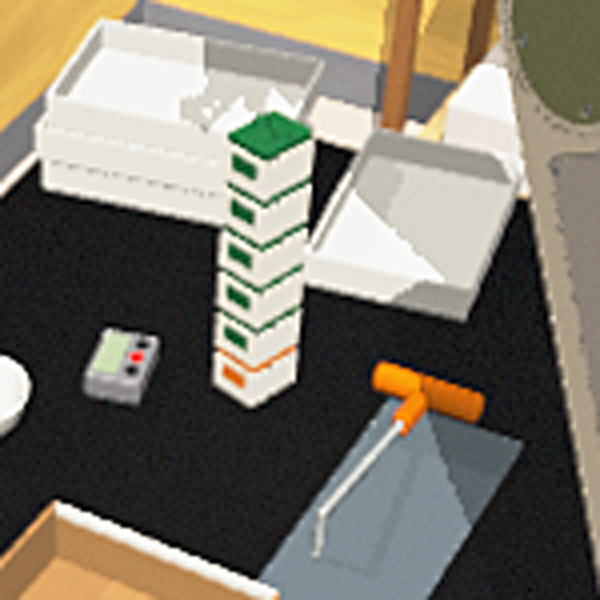

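View pics/top40.png

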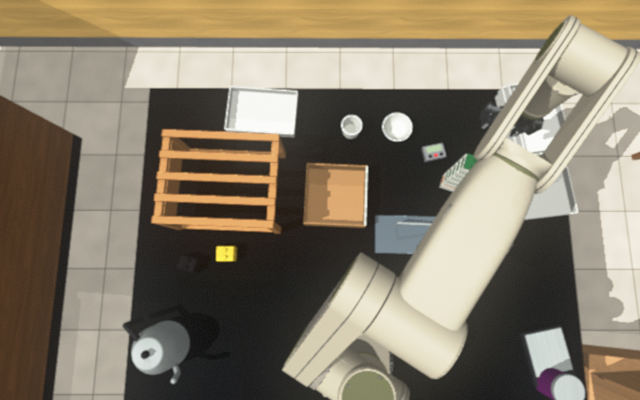

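View pics/wrist40.png

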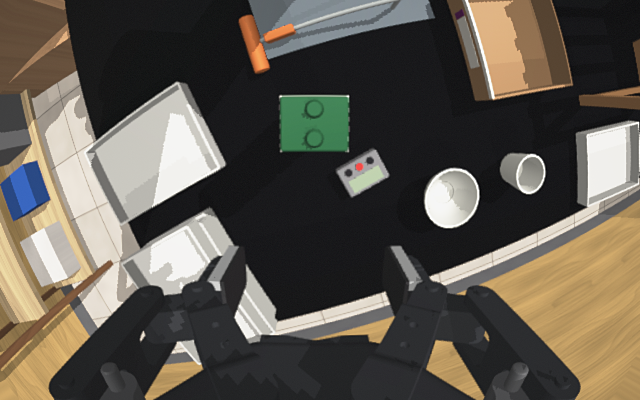

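Run:
```python
from h import *
s=lambda u,v,z: ptz('side40',300+u/4,40+v/4,z).round(4)
print('stack front corner bottom',s(251,407,0),'top',s(272,160,.264))
for a,b,z in [((213,386),(230,136),.264)]: print('left corner',s(*a,0),s(*b,z))
print('hook bar c',s(428,390,.029),'grip',s(411,410,.033),'bend',s(322,515,.053),'tip',s(317,556,.003))
im=load('top40')[0]
cv2.imwrite('pics/c40t.png',cv2.resize(im[150:260,290:470],None,fx=4.4,fy=4.4,interpolation=cv2.INTER_CUBIC))
G=grid('top40'); 
for u,v in [(306,163),(369,165),(366,227),(303,225)]: print('carton corner',ptz('top40',u,v,.062).round(3))
```

```text
stack front corner bottom [ 0.5755 -0.3019  0.    ] top [ 0.5738 -0.2929  0.264 ]
left corner [ 0.6189 -0.3125  0.    ] [ 0.619  -0.3089  0.264 ]
hook bar c [ 0.4336 -0.3675  0.029 ] grip [ 0.4351 -0.3288  0.033 ] bend [ 0.4421 -0.1427  0.053 ] tip [ 0.4431 -0.1467  0.003 ]
carton corner [0.646 0.165 0.062]
carton corner [ 0.64  -0.049  0.062]
carton corner [ 0.428 -0.036  0.062]
carton corner [0.435 0.173 0.062]
```

View pics/c40t.png

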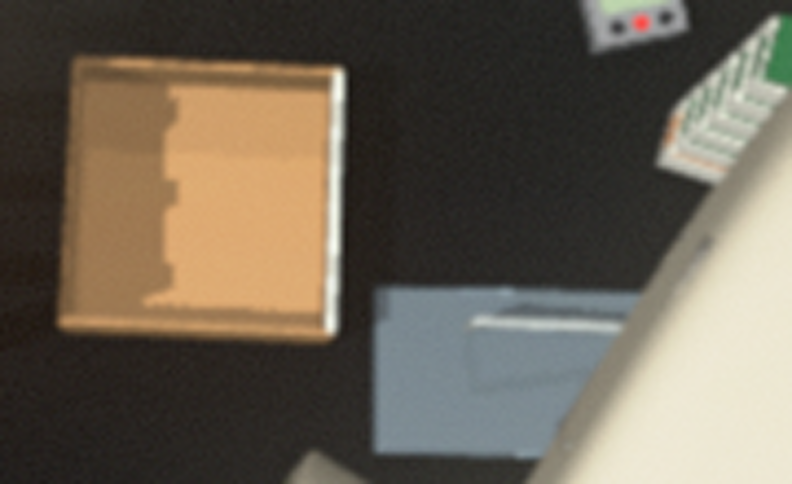

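Run:
```python
from h import *
print(ptz('top40',290+472/4.4,150+322/4.4,.053).round(4))
s=lambda u,v,z: ptz('side40',300+u/4,40+v/4,z).round(4)
print('mat corner side',s(522,441,.003), s(398,380,.003))
print('stack',ptz('wrist40',314,123,.264))
```

```text
[ 0.4423 -0.1415  0.053 ]
mat corner side [ 0.3423 -0.3727  0.003 ] [ 0.4719 -0.4     0.003 ]
stack [ 0.59826468 -0.33155048  0.264     ]
```

```bash
python3 -m inch '[{"slide":[0,0,0],"rot":[0,0,0],"gripper":0.8},{"slide":[0,0,0],"rot":[0,0,0],"gripper":0.8},{"slide":[0,0,0],"rot":[0,0,0],"gripper":0.8},{"slide":[0,0,0],"rot":[0,0,0],"gripper":0.8}]'
python3 - <<'E'
from h import *
snap('wrist','wrist41'); lids('wrist41',.264,roi=(50,205,200,420))
print(job_done())
E
```

```text
clock: 74.22
position: [0.6549, -0.3518, 0.3764]
tool_rot: [0.0, 0.812, 0.584, 0.0]
force: [0.2, -0.1, -0.3]
width: 0.0685
wrist41 px [314. 125.] c [ 598.3 -331.3] size [55.2 44.8] long axis deg 71.5 medz 0.2636
the job is handed in; nothing more can be done
None
```

I hooked the carton out of the shelf, laid the hook back on its mat point down, and stacked all five green-lidded boxes on the amber one. I handed the job in at about 74 s; no verdict was reported. Once the carton was clear, I pushed it about 44 mm further out from inside, so the gripper could reach the last box without coming close to the shelf.

Last checks:
- **Stack:** the top lid reads 263.6 mm high against 264 mm nominal, so all five boxes look fully seated. The top box reads about 5 mm off the amber box's starting position (limit 12 mm). The side camera gave 4–9 mm at two corners, so some of that is a slight lean or calibration error.
- **Carton:** it stands well clear of the shelf. Its rear edge is about 70 mm in front of the shelf front.
- **Hook:** it had been knocked about 40 mm since I laid it down. Its point and grip still lie over the mat, about 35 mm and 27 mm from the mat's centreline (limit 65 mm), with the point down, so I left it. The cross bar now sits close to the end of the mat.
- **Cup, bowl and timer:** they look unmoved in the pictures, but I did not measure them again at the end.

The wrist and top cameras disagreed by about 5 mm along the robot's forward direction. I used the wrist camera and lined each box up with the front face of the stack before lowering it.

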